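# Fit the light shield, then hold the microscope's spring shutter open at the line

## Robot

A 6-joint arm with a two-finger parallel gripper is mounted at the origin on the work surface. World frame = base frame: x ahead of the robot, y to its left, z up, the work surface at z = 0. Lengths are in m, angles in degrees, forces in N, time in s.
With the tool pointing down it reaches from about 0.35 to 0.875 m from the base axis. Payload 4.2 kg.
Tool frame: the origin (TCP) lies midway between the tips of the shut fingers; the grasp point (between the pads) lies r.grasp_offset behind it (r.grasp_offset is the distance from the TCP to the grasp point, in m); z points along the fingers, y is the direction in which the jaws open and shut (so a half turn about z gives the same grasp; the last joint's range is limited). The gripper opens to 87 mm and grips with 3 to 60 N. Pads are 19 mm wide; open, the fingers measure 117 mm over their backs; the gripper's body (75 mm by 190 mm) begins 51 mm behind the grasp point.
Start: joints at [-61.559, 22.042, 0.453, 0, -68.411, -14.817], TCP at [0.147, -0.607, 0.223] pointing down, gripper open.
Joint ranges: [-179.83, 179.83], [-69.29, 118.12], [-61.27, 80.66], [-181.25, 117.63], [-171.15, -9.14], [-177.46, 177.46]. Speed limits (degrees/s): [159.86, 159.86, 180, 180, 180, 180].

## Interface

Orientations are given as a 3x3 rotation matrix whose columns are the frame's x, y, z axes.
In Python, from station import sense, optics, r gives the robot as it stands. The module is installed in compiled form; this text tells all that it offers.
- The arm moves only by the tool servo_tool, never from a script. Its argument "deltas" is a list of rows, each an object with "slide": the shift along the tool's x, y, z in units of 25 mm (1.0 is 25 mm), a list of three; "spin": the turn about the tool's z in units of 8 degrees (1.0 is 8 degrees). A call has 1 to 10 rows; each row shifts and turns the pose as measured when the row begins, along the tool's axes as they then stand; what a row does not reach is not made up. A row lasts 1/10 s, in which the tool goes at most 50 mm and 8.59 degrees, less where a joint would pass 70% of its speed; a pose out of reach is approached as far as the arm can. A call is refused whole if a number of a shift passes 1 or a number of a turn 1, either way. A call with a gripper value outside its range is refused whole. "gripper" is the closure in counts, from 0 (fully open) to 255 (shut), set as the call begins (left out, the last holds). The fingers move at their own pace and stop on an object; the grip force is fixed at half the most. Time passes only in rows, so rows that do not move let the fingers close. It gives the time, the measured TCP pose, the force and the opening at its end, in the units of the state.
- sense(): the state, without advancing time (a new reading comes with each control period).
- optics.capture(name): name is "scene" or "side" or "wrist"; returns a dict with "frame" (384x512x3 uint8, red, green, blue), "camera_matrix" (3x3 intrinsics, pixels), "eye" and "rotation" of the camera in the world. Camera axes: x right, y down, z forward; pixel columns grow to the right and rows downward; lengths in m; the calibration is good to about 2 mm. A picture is of the moment at which its call begins. There is no depth.
- r.finish_job(): hands the job in, once; it reports no verdict.
The state is a dict: "time_s": time; "joints": joint angles; "joint_velocities": joint speeds; "effort": joint torques, N m; "tcp_pos": TCP position; "ee_rot": TCP orientation; "wrist_force": force on the tool from outside, world axes, zero at the start; "moment": the same for the moment, N m; "gripper_width": opening from 0.0 (shut) to 1.0 (fully open).
Only numpy, scipy, OpenCV 4.12 (cv2) and the standard library are available. Lean on these libraries where they do the work, as an engineer would, in place of code of your own. Each camera call takes 0.05 s, during which the arm holds its last target.

## Task

Get the fluorescence microscope ready for me to look at the cells: slip the eyes of the amber light shield's foot over the two pins at the front edge of the stage, foot flat and panel to the front, and let go. Only then pull the spring-return shutter slide out by its knob until the line across its bar is level with the housing face (25 mm; not on to full open, which bleaches the cells), and finish while holding it there, as it springs shut when released. Leave the well plate and the other things where they are.

Things in the scene. Friction and masses are not known exactly. Their poses are not given: they have to be found in the camera images.
- microscope: Compact inverted microscope without eyepieces, fixed: white stand, foot 270 x 220 mm, black stage 200 (x) x 220 (y) x 10 mm, its top 170 mm above the bench. Origin at bench level under the stage's centre; x from its front (facing the robot) to its back, y to its left. Nothing stands over the front half of the stage; keep clear of the lamp arm, see lamp.
- lamp (a point): Lower end of the round black lamp (54 mm in diameter) on the white lamp arm, which is tilted back out of use. The lamp hangs over the rear half of the stage, 86 mm behind its centre and 290 mm above the bench (this point); behind it the arm rises from the rear left of the stand to 410 mm above the bench and leans back to 260 mm behind the stage centre. Fixed; do not run into it.
- pin_left (a point): Foot of the left (+y) steel locating pin, on the stage top, 78 mm in front of the stage centre and 22 mm behind the stage's front edge. Pin 8 mm in diameter, 21 mm tall, its upper 7 mm tapered to 3 mm; axes as the microscope's.
- pin_right (a point): Foot of the right (-y) pin, the same, 70 mm to the right of the left one.
- shield: Light shield, about 170 g, loose, standing on its foot: aluminium foot plate 60 (x: -22 to +38) x 110 (y) x 5 mm with two eyes; amber panel 140 (y) x 4 mm rising at x = -18 to 101 mm; on its top middle a black grip rail. Origin: underside of the foot, midway between the eyes; x from panel over foot, z up. Fitted: origin midway between the pins on the stage top, axes parallel to the microscope's.
- eye_round (a point): Centre of the round eye (14 mm hole) in the shield's foot, at the underside, 35 mm to the shield's +y. It goes over the left pin.
- eye_slot (a point): Centre of the slotted eye (14 mm in x, 20 mm in y) in the shield's foot, at the underside, 35 mm to the shield's -y. It goes over the right pin.
- shield_grip (a point): Middle of the shield's black grip rail, 18 mm to the shield's -x and 100 mm above its underside. Rail 10 mm thick (x), 70 mm long (y), from 89 to 111 mm above the underside; to be pinched across its thickness.
- shutter (a joint): Travel of the shutter slide in m: 0 = shut (spring home), 0.025 = the engraved line level with the housing face, 0.045 = stop at full open. It slides straight out along the microscope's -x (towards the robot). A spring pulls it back: about 5 N at 0, 9 N at the line, 12 N at the stop.
- shutter_knob (a point): Grip point of the pull knob, mid-neck on the slide's axis, moving with it; axes as the microscope's. 120 mm above the bench; shut, 37 mm in front of the housing face. Level steel neck 16 mm in diameter, 24 mm long (x); in front a lip 30 mm in diameter, 6 mm thick, behind a 25 mm collar, then a flat bar 18 x 6 mm into the housing. Free from above and at both sides.
- shutter_face (a point): Where the slide's axis meets the front face of the grey shutter housing at the microscope's left (+y) (fixed). Housing 70 mm deep (x), 40 mm wide (y), from 84 to 150 mm above the bench; this point is 35 mm in front and 190 mm left of the microscope's origin. Beyond it to the left is the black finned lamp head, top 153 mm above the bench, 80 mm wide (y).
- wellplate: Clear 12-well culture plate with lid, 85 x 127 x 21 mm, lying loose on the stage about 30 mm behind its centre; leave it. Origin at the centre of its underside.
- bottle: Clear bottle with an orange cap, 61 mm in diameter, 108 mm tall, standing on the bench; leave it. Origin at the centre of its underside.
- dishes: Stack of three clear dishes, 91 mm in diameter, 45 mm tall, on the bench; leave it. Origin at the centre of its underside.
There are look-alikes about, which are no part of the job. Of the things like the shield, leave any that is blue or red; of the rest the larger one is meant.

How it is judged:
By the outcome, as a careful person would: the job done as asked, in the order asked, and still so for the second after the job is handed in, while the arm keeps its last pose, push and grip.
It also fails if it takes over 54 s, if anything falls off the work surface, if the arm or the gripper's body presses on something with over 40 N, if the wrist force passes 120 N, or if a joint passes its speed limit or range.

## Working session

There is one attempt and no reset: what is moved stays moved. The work goes in short steps, Python scripts to look and compute and a tool call to move; the robot and the scene stay as the last step left them, time stands still between calls to the robot, and variables do not carry over. Pictures are saved under pics/ and viewed, and the job is handed in when it is done.

Besides the shell and the picture viewer there is one more tool, called after "Request:" by a JSON object that holds its "op" and its "data". servo_tool: Moves the arm, as the interface text tells. Its arguments: {"type":"object","properties":{"deltas":{"type":"array"},"gripper":{"type":"number"}},"required":["deltas"]}

```bash
mkdir -p pics
cat > h.py <<'E'
import numpy as np, cv2
from station import sense, optics, r
def cap(n,fn=None,scale=1):
    c=optics.capture(n)
    if fn:
        im=cv2.cvtColor(c['frame'],cv2.COLOR_RGB2BGR)
        cv2.imwrite('pics/'+fn,cv2.resize(im,None,fx=1.5,fy=1.5,interpolation=cv2.INTER_CUBIC))
    return c
def crop(c,x0,y0,x1,y1,fn):
    im=cv2.cvtColor(c['frame'],cv2.COLOR_RGB2BGR)[y0:y1,x0:x1]
    s=min(800/(x1-x0),600/(y1-y0)); cv2.imwrite('pics/'+fn,cv2.resize(im,None,fx=s,fy=s,interpolation=cv2.INTER_CUBIC)); return s
def ray(c,u,v):
    d=np.linalg.inv(c['camera_matrix'])@[u,v,1.]; return np.array(c['eye']),np.array(c['rotation'])@d
def onz(c,u,v,z):
    o,d=ray(c,u,v); return o+d*(z-o[2])/d[2]
def proj(c,p):
    q=np.array(c['rotation']).T@(np.array(p)-c['eye']); q=c['camera_matrix']@q; return q[:2]/q[2]
def tri(c1,p1,c2,p2):
    o1,d1=ray(c1,*p1);o2,d2=ray(c2,*p2);d1/=np.linalg.norm(d1);d2/=np.linalg.norm(d2)
    t=np.linalg.lstsq(np.c_[d1,-d2],o2-o1,rcond=None)[0]; a=o1+d1*t[0];b=o2+d2*t[1]; return (a+b)/2,np.linalg.norm(a-b)
import pickle
def save(c,n): pickle.dump({k:(v if k=='frame' else np.array(v)) for k,v in c.items()},open(n+'.pkl','wb'))
def load(n): return pickle.load(open(n+'.pkl','rb'))
E
python3 - <<'E'
from h import *
for n in ['scene','side','wrist']:
    c=cap(n,n+'0.png'); save(c,n+'0'); print(n,np.round(c['eye'],3),np.round(c['rotation'],3).tolist(),np.round(c['camera_matrix'],1).tolist())
s=sense(); print(s); print(r.grasp_offset)
E
```

```text
scene [0.979 0.514 1.262] [[-0.72, 0.571, -0.393], [0.694, 0.592, -0.41], [-0.002, -0.568, -0.823]] [[427.6, 0.0, 254.7], [0.0, 427.6, 194.7], [0.0, 0.0, 1.0]]
side [0.088 0.891 0.787] [[-0.932, -0.18, 0.315], [-0.363, 0.48, -0.798], [-0.008, -0.858, -0.513]] [[371.1, 0.0, 252.4], [0.0, 371.1, 194.5], [0.0, 0.0, 1.0]]
wrist [ 0.068 -0.626  0.383] [[-0.235, 0.93, 0.283], [0.972, 0.225, 0.069], [0.001, 0.292, -0.956]] [[323.5, 0.0, 265.0], [0.0, 323.5, 195.0], [0.0, 0.0, 1.0]]
{'time_s': 0.15, 'joints': array([-6.15585957e+01,  2.20784767e+01,  3.97708486e-01, -2.17622163e-02,
       -6.84117255e+01, -1.48158686e+01]), 'joint_velocities': array([-0.0415744 , -0.0492911 ,  0.23165282,  0.21698136,  0.00646258,
        0.01707681]), 'effort': array([-7.33930628e-04, -3.91053271e+01,  1.87585723e+01,  4.22233701e+00,
        1.23532943e-02, -1.37988486e-04]), 'tcp_pos': array([ 0.1471364 , -0.60695758,  0.22173021]), 'ee_rot': array([[-9.71889068e-01, -2.35438801e-01, -4.58272529e-04],
       [-2.35439236e-01,  9.71887774e-01,  1.58766224e-03],
       [ 7.15921753e-05,  1.65092691e-03, -9.99998635e-01]]), 'wrist_force': array([0.21991142, 0.21251024, 0.14443828]), 'moment': array([ 0.02439321, -0.03575617, -0.02064717]), 'gripper_width': 0.9996303126982573}
0.0187
```

View pics/scene0.png

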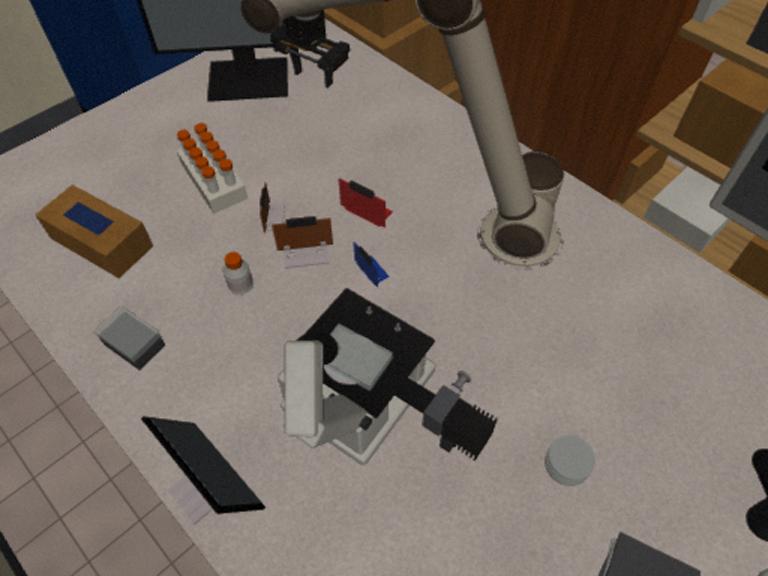

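View pics/side0.png

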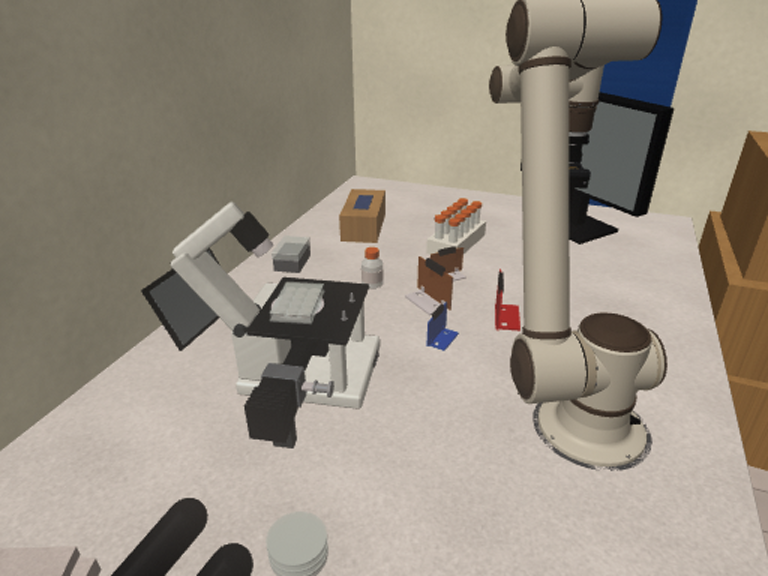

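View pics/wrist0.png

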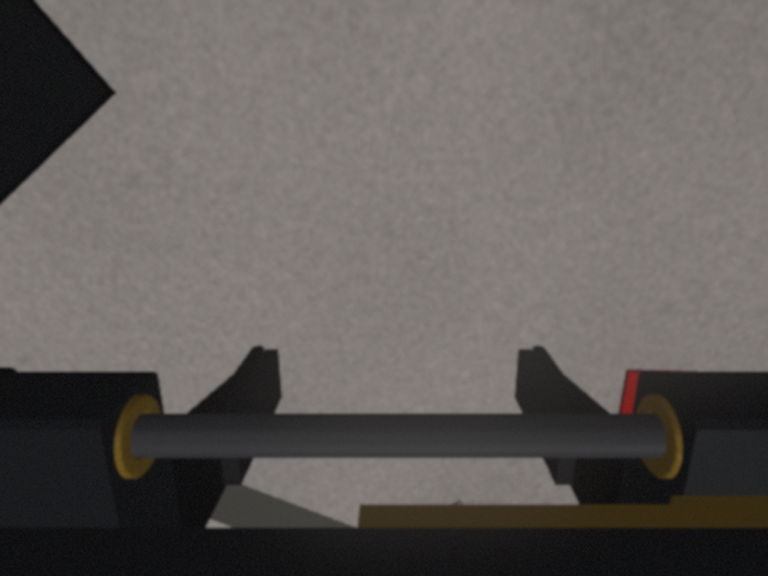

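Candidates in the scene picture (enlarged pixels) are amber with a foot at (302,235), a second amber seen edge-on at (265,207), red at (363,200) and blue at (368,262). In the side view the two ambers are at (435,280) and (447,262). I'll take close crops next.

Run:
```python
from h import *
a=load('scene0');b=load('side0')
print(crop(a,160,110,280,200,'c1.png'),crop(b,260,155,360,240,'c2.png'),crop(a,180,180,340,310,'c3.png'),crop(b,150,170,260,300,'c4.png'))
```

```text
6.666666666666667 7.0588235294117645 4.615384615384615 4.615384615384615
```

View pics/c1.png

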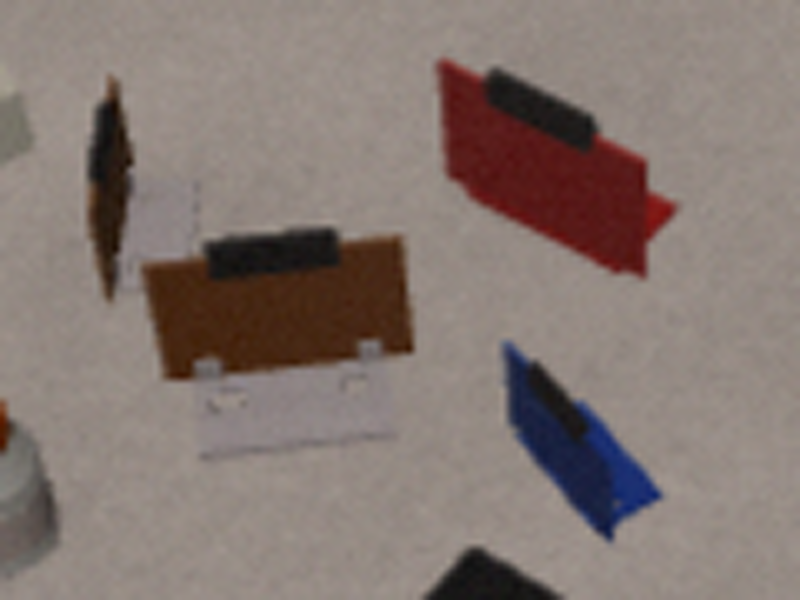

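View pics/c2.png

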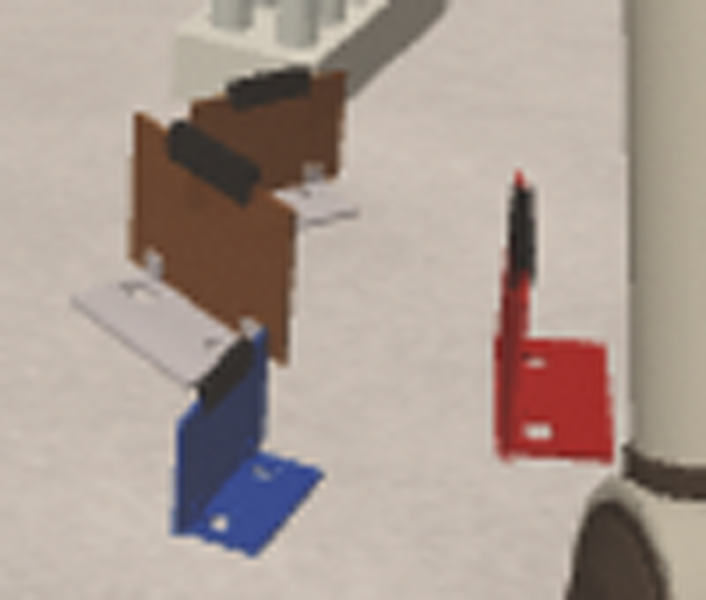

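View pics/c3.png

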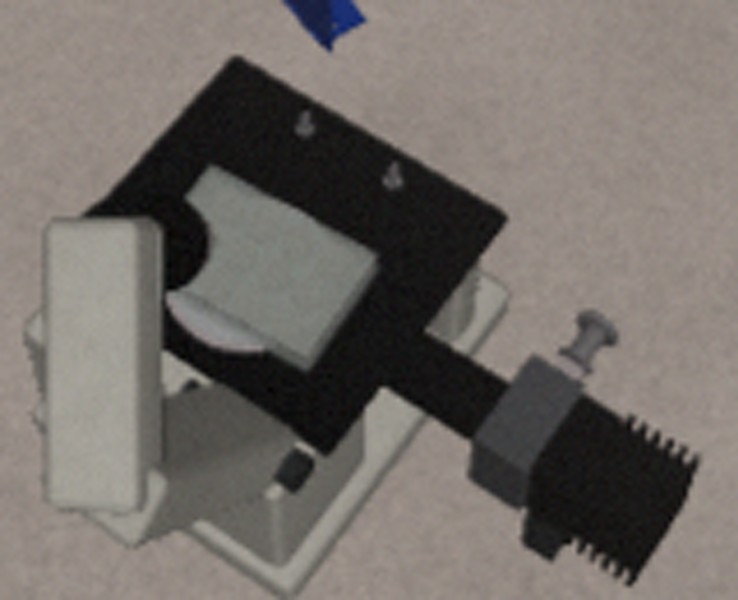

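View pics/c4.png

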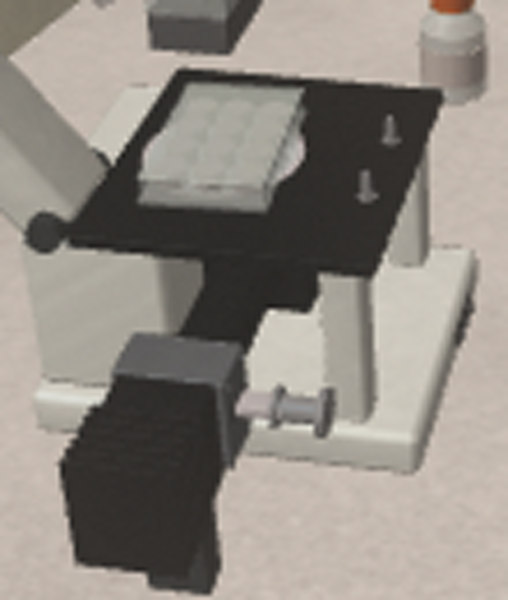

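Run:
```python
from h import *
a=load('scene0');b=load('side0')
f=lambda s,x0,y0:(lambda u,v:((u+.5)/s-.5+x0,(v+.5)/s-.5+y0))
c1=f(6.6667,160,110);c2=f(7.0588,260,155);c3=f(4.6154,180,180);c4=f(4.6154,150,170)
R=lambda x:np.round(x,4)
print('target')
for n,p,q,z in [('panel top bench-right',(145,262),(135,113),.101),('panel top other',(403,237),(297,207),.101),('foot c1',(203,457),(72,300),.0),('foot c2',(393,435),(193,388),.0),('eyeA',(228,401),(140,291),.005),('eyeB',(355,384),(213,342),.005),('railA',(207,243),(180,122),.111),('railB',(338,230),(255,175),.111)]:
    t,e=tri(a,c1(*p),b,c2(*q)); print(n,R(t),R(e),'scene',R(onz(a,*c1(*p),z))[:2],'side',R(onz(b,*c2(*q),z))[:2])
print('other')
for n,p,q,z in [('ptopA',(112,76),(345,70),.08),('ptopB',(110,300),(192,100),0.08)]:
    t,e=tri(a,c1(*p),b,c2(*q)); print(n,R(t),R(e))
print('micro')
for n,p,q,z in [('pinR top',(304,112),(390,117),.191),('pinL top',(392,162),(367,170),.191),('pinRfoot',(306,134),(391,146),.17),('pinL foot',(394,186),(367,203),.17),('FR',(237,57),(441,92),.17),('FL',(507,215),(376,268),.17),('RL',(327,452),(70,242),.17)]:
    t,e=tri(a,c3(*p),b,c4(*q)); print(n,R(t),R(e),'scene',R(onz(a,*c3(*p),z))[:2],'side',R(onz(b,*c4(*q),z))[:2])
```

```text
target
panel top bench-right [ 0.4775 -0.3855  0.1046] 0.0024 scene [ 0.4749 -0.3896] side [ 0.4798 -0.3902]
panel top other [ 0.3641 -0.3064  0.1044] 0.0039 scene [ 0.364 -0.307] side [ 0.3649 -0.3157]
foot c1 [ 0.4971 -0.3325  0.0042] 0.002 scene [ 0.4962 -0.3343] side [ 0.499  -0.3406]
foot c2 [ 0.4081 -0.2759 -0.0019] 0.0039 scene [ 0.4106 -0.2729] side [ 0.4067 -0.2759]
eyeA [ 0.4627 -0.3523  0.006 ] 0.0027 scene [ 0.4634 -0.3517] side [ 0.4629 -0.3561]
eyeB [ 0.406  -0.3092  0.0098] 0.0014 scene [ 0.4045 -0.3116] side [ 0.4078 -0.3176]
railA [ 0.4471 -0.3694  0.1111] 0.0004 scene [ 0.4472 -0.3693] side [ 0.4471 -0.3699]
railB [ 0.3913 -0.3277  0.11  ] 0.0017 scene [ 0.3911 -0.3278] side [ 0.3911 -0.3245]
other
ptopA [ 0.3909 -0.5314  0.078 ] 0.001
ptopB [ 0.4738 -0.4247  0.0758] 0.0481
micro
pinR top [ 0.5093 -0.0166  0.1892] 0.0011 scene [ 0.5106 -0.0152] side [ 0.5079 -0.0146]
pinL top [0.4956 0.051  0.1902] 0.0008 scene [0.4963 0.0517] side [0.495  0.0516]
pinRfoot [ 0.5095 -0.0152  0.1661] 0.0028 scene [ 0.5123 -0.012 ] side [ 0.5065 -0.0114]
pinL foot [0.496  0.0538 0.1657] 0.0022 scene [0.4987 0.0565] side [0.493  0.0581]
FR [ 0.5027 -0.0903  0.1699] 0.0018 scene [ 0.5035 -0.0894] side [ 0.5024 -0.0915]
FL [0.4599 0.1203 0.1678] 0.0026 scene [0.462  0.1221] side [0.4583 0.1213]
RL [0.6548 0.1575 0.164 ] 0.0011 scene [0.6569 0.1599] side [0.6492 0.1639]
```

The amber shield at c1 (285,310) is the larger one: its panel measures 138 mm wide and 104 mm high, against about 78 mm high for the other. It is the one to take. I'll spin the tool first, 131° the way that keeps joint 6 mid-range.

Request:
{"op": "servo_tool", "data": {"deltas": [{"slide": [0, 0, 0], "spin": -1}, {"slide": [0, 0, 0], "spin": -1}, {"slide": [0, 0, 0], "spin": -1}, {"slide": [0, 0, 0], "spin": -1}, {"slide": [0, 0, 0], "spin": -1}, {"slide": [0, 0, 0], "spin": -1}, {"slide": [0, 0, 0], "spin": -1}, {"slide": [0, 0, 0], "spin": -1}, {"slide": [0, 0, 0], "spin": -1}, {"slide": [0, 0, 0], "spin": -1}], "gripper": 0}}

```text
time_s: 1.15
tcp_pos: [0.1464, -0.6044, 0.2167]
ee_rot: [[0.119, -0.993, -0.003], [-0.993, -0.119, 0.011], [-0.012, 0.002, -1.0]]
wrist_force: [-0.1, -0.4, 0.1]
gripper_width: 1.002
```

```bash
cat >> h.py <<'E'
def go(target,yaw=None):
    s=sense();R=s['ee_rot'];p=s['tcp_pos'];d=R.T@(np.array(target)-p)
    y=np.degrees(np.arctan2(R[1,0],R[0,0]))
    print('t',round(s['time_s'],2),'p',np.round(p,4),'yaw',round(y,2),'tilt',np.round(R[:2,2],4),'j',np.round(s['joints'],1),'F',np.round(s['wrist_force'],1),'w',round(s['gripper_width'],3))
    print('tool units',np.round(d/.025,3),'spin',None if yaw is None else np.round(-((yaw-y+180)%360-180)/8,2))
E
python3 -c "
from h import *
go([.4192,-.3486,.2],-35.5)"
```

```text
t 1.15 p [ 0.1464 -0.6044  0.2167] yaw -83.16 tilt [-0.0033  0.0112] j [-61.6  22.3   0.1  -0.1 -68.4  68.5] F [-0.1 -0.4  0.1] w 1.002
tool units [ -8.85  -12.055   0.746] spin -5.96
```

Request:
{"op": "servo_tool", "data": {"deltas": [{"slide": [0, 0, 0], "spin": -1}, {"slide": [0, 0, 0], "spin": -1}, {"slide": [0, 0, 0], "spin": -1}, {"slide": [0, 0, 0], "spin": -1}, {"slide": [0, 0, 0], "spin": -1}, {"slide": [0, 0, 0], "spin": -1}]}}

```text
time_s: 1.75
tcp_pos: [0.146, -0.6028, 0.2137]
ee_rot: [[0.837, -0.546, -0.005], [-0.546, -0.837, 0.017], [-0.013, -0.011, -1.0]]
wrist_force: [-0.7, -0.3, 0.2]
gripper_width: 1.002
```

```bash
python3 -c "
from h import *
go([.4192,-.3486,.2],-35.5)"
```

```text
t 1.75 p [ 0.146  -0.6028  0.2137] yaw -33.12 tilt [-0.0049  0.0169] j [-6.160e+01  2.240e+01 -1.000e-01 -2.000e-01 -6.840e+01  1.185e+02] F [-0.7 -0.3  0.2] w 1.002
tool units [  3.604 -14.479   0.668] spin 0.3
```

Request:
{"op": "servo_tool", "data": {"deltas": [{"slide": [0.25, -1, 0.0], "spin": 0.3}, {"slide": [0.25, -1, 0.0], "spin": 0}, {"slide": [0.25, -1, 0.0], "spin": 0}, {"slide": [0.25, -1, 0.0], "spin": 0}, {"slide": [0.25, -1, 0.0], "spin": 0}, {"slide": [0.25, -1, 0.0], "spin": 0}, {"slide": [0.25, -1, 0.0], "spin": 0}, {"slide": [0.25, -1, 0.0], "spin": 0}, {"slide": [0.25, -1, 0], "spin": 0}, {"slide": [0.25, -1, 0], "spin": 0}]}}

```text
time_s: 2.75
tcp_pos: [0.3449, -0.4284, 0.2113]
ee_rot: [[0.811, -0.586, -0.009], [-0.585, -0.81, 0.024], [-0.022, -0.014, -1.0]]
wrist_force: [-0.1, 0.4, -0.6]
gripper_width: 0.999
```

```bash
python3 -c "
from h import *
go([.4192,-.3486,.2],-35.5)"
```

```text
t 2.75 p [ 0.3449 -0.4284  0.2113] yaw -35.83 tilt [-0.0095  0.0242] j [-34.8  16.   -9.8  -0.9 -65.4  89.3] F [-0.1  0.4 -0.6] w 0.999
tool units [ 0.552 -4.322  0.5  ] spin -0.04
```

Request:
{"op": "servo_tool", "data": {"deltas": [{"slide": [0.2, -1, 0.1], "spin": 0}, {"slide": [0.2, -1, 0.1], "spin": 0}, {"slide": [0.15, -1, 0.1], "spin": 0}, {"slide": [0, -0.9, 0.1], "spin": 0}]}}

```text
time_s: 3.15
tcp_pos: [0.4159, -0.3536, 0.2012]
ee_rot: [[0.811, -0.585, -0.01], [-0.585, -0.811, 0.025], [-0.023, -0.014, -1.0]]
wrist_force: [-0.1, -0.5, -0.8]
gripper_width: 1.001
```

```bash
python3 -c "
from h import *
c=cap('wrist','w1.png');save(c,'w1')
go([.4192,-.3486,.2],-35.5)
print(proj(c,[.4192,-.3486,.111])*1.5)"
```

```text
t 3.2 p [ 0.4171 -0.3515  0.2008] yaw -35.69 tilt [-0.0102  0.0262] j [-23.8  16.  -11.2  -1.3 -63.9  78.6] F [ 1.   1.7 -0.1] w 0.996
tool units [ 0.003 -0.142  0.034] spin -0.02
[388.42543327 294.19581322]
```

View pics/w1.png

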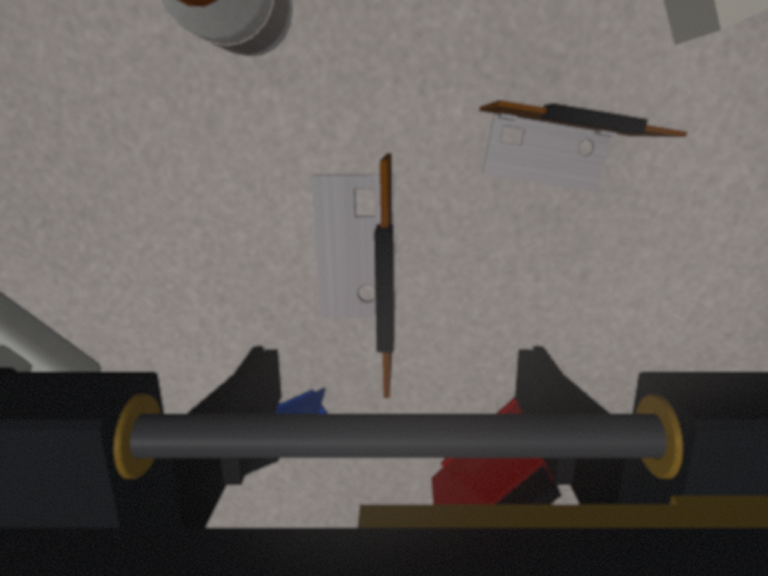

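The wrist picture shows the target rail upright at (384,225–352), with the slot at (363,203) and the round eye at (367,293). Blue and red sit lower left and lower right. I'll check how far those two are from the fingers.

```bash
python3 -c "
from h import *
c=load('w1');s=sense();R=s['ee_rot'];p=s['tcp_pos']
for n,u,v,z in [('railtop',377,226,.111),('railtopR',393,226,.111),('railbot',378,352,.111),('railbotR',393,352,.111),('red',519,400,.1),('redL',433,478,.08),('redR',558,490,.1),('blue',324,390,.005),('blue2',278,408,.1)]:
    w=onz(c,u/1.5,v/1.5,z); print(n,np.round(w,4),np.round((R.T@(w-p))*1000,1))
"
```

```text
railtop [ 0.4528 -0.3658  0.111 ] [39.5 -7.8 89. ]
railtopR [ 0.448  -0.3726  0.111 ] [39.5  0.5 88.9]
railbot [ 0.3948 -0.3234  0.111 ] [-32.3  -8.4  90.7]
railbotR [ 0.3899 -0.3303  0.111 ] [-32.3   0.1  90.6]
red [ 0.3152 -0.3707  0.1   ] [-69.1  76.6 101.3]
redL [ 0.2841 -0.2871  0.08  ] [-142.6   27.2  123.8]
redR [ 0.2435 -0.3566  0.1   ] [-135.6  107.   102.4]
blue [ 0.3559 -0.232   0.005 ] [-114.7  -58.3  199.5]
blue2 [ 0.3963 -0.2469  0.1   ] [-75.4 -71.2 103.7]
```

```bash
python3 -c "
from h import *
go([.4212,-.3475,.082],-35.5)"
```

```text
t 3.2 p [ 0.4171 -0.3515  0.2008] yaw -35.69 tilt [-0.0102  0.0262] j [-23.8  16.  -11.2  -1.3 -63.9  78.6] F [ 1.   1.7 -0.1] w 0.996
tool units [ 0.153 -0.152  4.753] spin -0.02
```

Request:
{"op": "servo_tool", "data": {"deltas": [{"slide": [0.1, -0.1, 1], "spin": 0}, {"slide": [0.05, -0.05, 1], "spin": 0}, {"slide": [0, 0, 1], "spin": 0}, {"slide": [0, 0, 1], "spin": 0}, {"slide": [0, 0, 0.7], "spin": 0}]}}

```text
time_s: 3.7
tcp_pos: [0.4244, -0.3469, 0.0822]
ee_rot: [[0.815, -0.58, -0.004], [-0.58, -0.815, 0.023], [-0.016, -0.016, -1.0]]
wrist_force: [-0.2, -0.0, -0.6]
gripper_width: 1.002
```

```bash
python3 -c "
from h import *
go([.4212,-.3475,.082],-35.5)"
```

```text
t 3.7 p [ 0.4244 -0.3469  0.0822] yaw -35.43 tilt [-0.0037  0.0228] j [-23.   23.4 -19.6  -1.5 -47.7  78.6] F [-0.2 -0.  -0.6] w 1.002
tool units [-0.093  0.093  0.007] spin 0.01
```

Request:
{"op": "servo_tool", "data": {"deltas": [{"slide": [-0.08, 0.1, 0], "spin": 0}, {"slide": [0, 0, 0], "spin": 0}, {"slide": [0, 0, 0], "spin": 0}, {"slide": [0, 0, 0], "spin": 0}, {"slide": [0, 0, 0], "spin": 0}], "gripper": 255}}

```text
time_s: 4.2
tcp_pos: [0.4205, -0.3482, 0.0823]
ee_rot: [[0.815, -0.58, -0.005], [-0.58, -0.814, 0.023], [-0.018, -0.016, -1.0]]
wrist_force: [0.5, -0.1, 0.4]
gripper_width: 0.629
```

```bash
python3 -c "
from h import *
go([.4212,-.3475,.082],-35.5)
c=cap('wrist','w2.png');save(c,'w2')
go([.4212,-.3475,.082],-35.5)
"
```

```text
t 4.2 p [ 0.4205 -0.3482  0.0823] yaw -35.45 tilt [-0.0055  0.0233] j [-23.3  23.2 -19.8  -1.5 -47.8  78.8] F [ 0.5 -0.1  0.4] w 0.629
tool units [ 0.008 -0.04   0.013] spin 0.01
t 4.25 p [ 0.4205 -0.3482  0.0824] yaw -35.44 tilt [-0.0053  0.0232] j [-23.3  23.2 -19.8  -1.5 -47.8  78.8] F [0.3 0.2 0.1] w 0.579
tool units [ 0.005 -0.038  0.016] spin 0.01
```

View pics/w2.png

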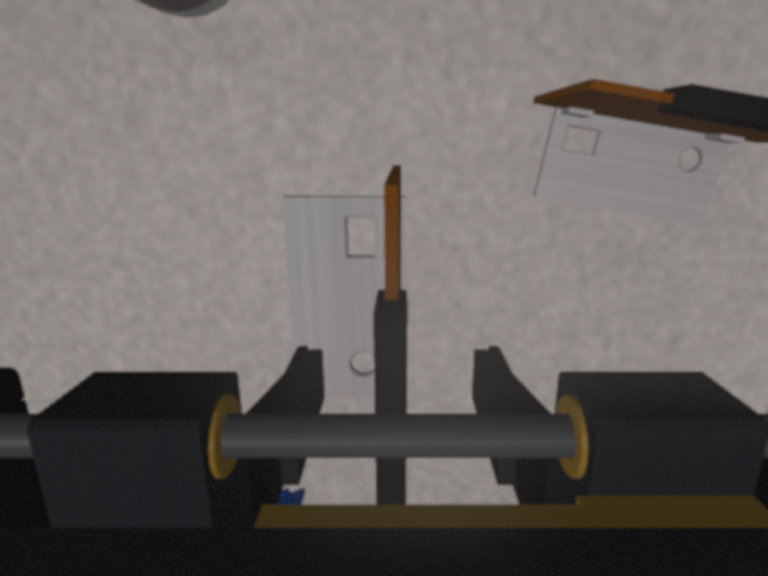

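The rail is centred between the fingers at (391,300–500), and they are still closing.

Request:
{"op": "servo_tool", "data": {"deltas": [{"slide": [0, 0, 0], "spin": 0}, {"slide": [0, 0, 0], "spin": 0}, {"slide": [0, 0, 0], "spin": 0}, {"slide": [0, 0, 0], "spin": 0}, {"slide": [0, 0, 0], "spin": 0}, {"slide": [0, 0, 0], "spin": 0}, {"slide": [0, 0, 0], "spin": 0}]}}

```text
time_s: 4.95
tcp_pos: [0.4213, -0.3483, 0.0837]
ee_rot: [[0.815, -0.58, -0.003], [-0.58, -0.815, 0.022], [-0.015, -0.017, -1.0]]
wrist_force: [0.5, 0.7, 0.8]
gripper_width: 0.109
```

```bash
python3 -c "
from h import *
go([.4212,-.3475,.082],-35.5)
c=cap('wrist','w3.png');save(c,'w3')
s=sense()
print(s['gripper_width'],s['wrist_force'])
"
```

```text
t 4.95 p [ 0.4213 -0.3483  0.0837] yaw -35.44 tilt [-0.0029  0.0223] j [-23.2  23.1 -19.8  -1.5 -47.8  78.8] F [0.5 0.7 0.8] w 0.109
tool units [-0.02  -0.024  0.067] spin 0.01
0.112156618598734 [ 0.21561852  0.59887582 -0.33350412]
```

View pics/w3.png

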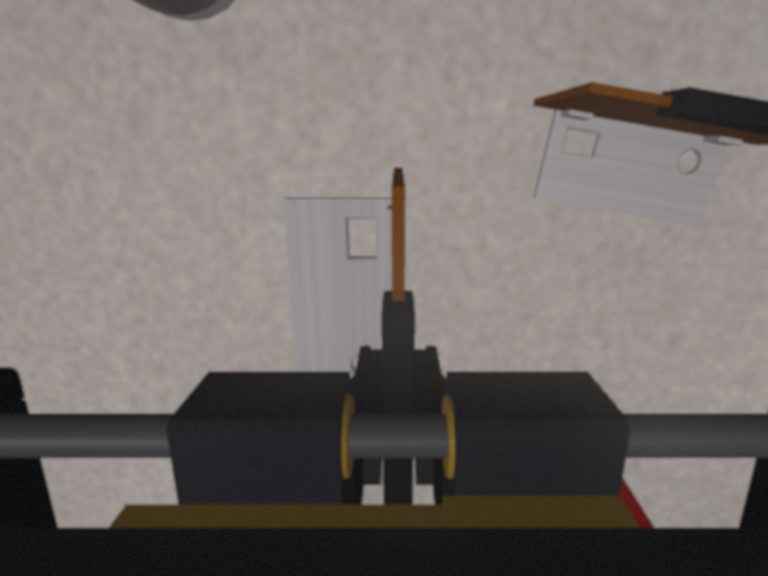

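Gripped: the opening reads 0.11, which fits the 10 mm rail centred at (398,300). Lifting.

Request:
{"op": "servo_tool", "data": {"deltas": [{"slide": [0, 0, -0.4], "spin": 0}, {"slide": [0, 0, -1], "spin": 0}, {"slide": [0, 0, -1], "spin": 0}, {"slide": [0, 0, -1], "spin": 0}, {"slide": [0, 0, -1], "spin": 0}, {"slide": [0, 0, -1], "spin": 0}, {"slide": [0, 0, -1], "spin": 0}, {"slide": [0, 0, -1], "spin": 0}, {"slide": [0, 0, -1], "spin": 0}, {"slide": [0, 0, -0.6], "spin": 0}]}}

```text
time_s: 6.0
tcp_pos: [0.4177, -0.3519, 0.3165]
ee_rot: [[0.813, -0.581, -0.014], [-0.581, -0.813, 0.029], [-0.029, -0.015, -0.999]]
wrist_force: [-0.1, -0.2, -1.1]
gripper_width: 0.112
```

```bash
python3 -c "
from h import *
go([.4848,.0137,.312],-78.7)
"
```

```text
t 6.0 p [ 0.4177 -0.3519  0.3165] yaw -35.53 tilt [-0.0145  0.029 ] j [-23.8  12.2   0.4  -1.2 -79.6  78.5] F [-0.1 -0.2 -1.1] w 0.112
tool units [ -6.305 -13.455   0.563] spin 5.4
```

Request:
{"op": "servo_tool", "data": {"deltas": [{"slide": [-0.42, -0.9, 0], "spin": 0.4}, {"slide": [-0.47, -0.9, 0], "spin": 0.4}, {"slide": [-0.5, -0.85, 0], "spin": 0.4}, {"slide": [-0.55, -0.8, 0], "spin": 0.4}, {"slide": [-0.6, -0.8, 0], "spin": 0.4}, {"slide": [-0.65, -0.75, 0], "spin": 0.4}, {"slide": [-0.7, -0.7, 0], "spin": 0.4}, {"slide": [-0.75, -0.7, 0], "spin": 0.4}, {"slide": [-0.75, -0.65, 0], "spin": 0.4}, {"slide": [-0.8, -0.6, 0], "spin": 0.4}]}}

```text
time_s: 7.0
tcp_pos: [0.4651, -0.1016, 0.3286]
ee_rot: [[0.354, -0.935, -0.011], [-0.935, -0.354, 0.028], [-0.03, 0.001, -1.0]]
wrist_force: [0.1, 0.0, -1.8]
gripper_width: 0.111
```

```bash
python3 -c "
from h import *
go([.4848,.0137,.312],-78.7)
"
```

```text
t 7.0 p [ 0.4651 -0.1016  0.3286] yaw -69.27 tilt [-0.0115  0.0281] j [  6.2   4.2  -7.3  -1.7 -78.9  14.9] F [ 0.1  0.  -1.8] w 0.111
tool units [-4.011 -2.37   0.783] spin 1.18
```

Request:
{"op": "servo_tool", "data": {"deltas": [{"slide": [-0.8, -0.55, 0.1], "spin": 0.3}, {"slide": [-0.85, -0.5, 0.1], "spin": 0.3}, {"slide": [-0.9, -0.4, 0.1], "spin": 0.3}, {"slide": [-0.7, -0.2, 0.1], "spin": 0.2}, {"slide": [-0.1, 0, 0], "spin": 0}]}}

```text
time_s: 7.5
tcp_pos: [0.4779, -0.0031, 0.322]
ee_rot: [[0.202, -0.979, -0.013], [-0.979, -0.202, 0.029], [-0.031, 0.007, -0.999]]
wrist_force: [0.0, -0.1, -1.9]
gripper_width: 0.115
```

```bash
python3 -c "
from h import *
for n in ['scene','side','wrist']: c=cap(n,n+'1.png');save(c,n+'1')
go([.4848,.0137,.312],-78.7)
a=load('scene1');b=load('side1')
crop(a,180,150,300,240,'d1.png');crop(b,180,120,280,225,'d2.png')
"
```

```text
t 7.65 p [ 0.4781 -0.0047  0.3225] yaw -78.41 tilt [-0.0119  0.0285] j [ 17.7   4.4  -7.9  -1.8 -77.8  -5.8] F [-0.2 -0.5 -1.4] w 0.112
tool units [-0.656 -0.412  0.438] spin 0.04
```

View pics/d1.png

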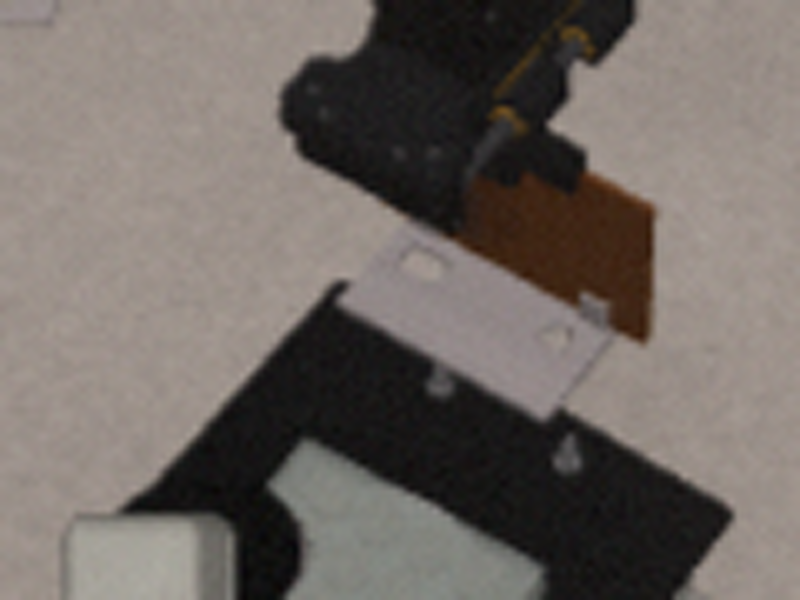

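View pics/d2.png

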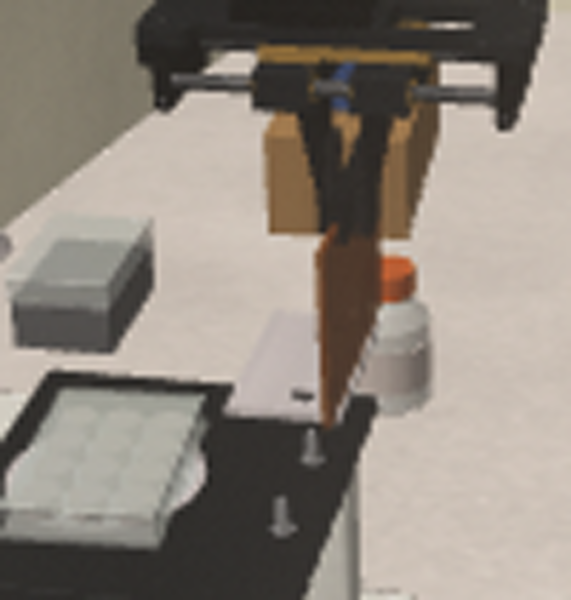

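View pics/wrist1.png

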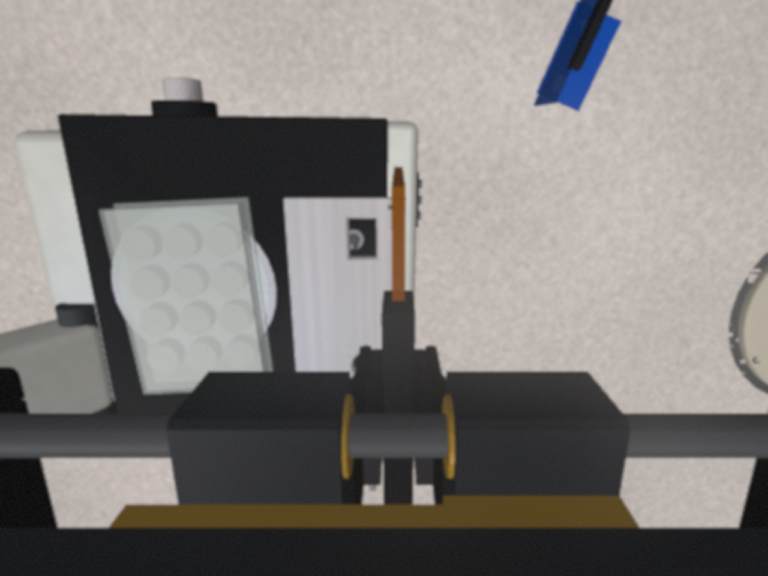

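```bash
python3 -c "
from h import *
c=load('wrist1');w=load('w3');im=cv2.cvtColor(c['frame'],cv2.COLOR_RGB2BGR)
crop(c,215,120,285,180,'e1.png')
crop(w,215,120,285,180,'e2.png')
crop(c,30,60,290,140,'e3.png')
"
```

```text
(no output)
```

View pics/e1.png

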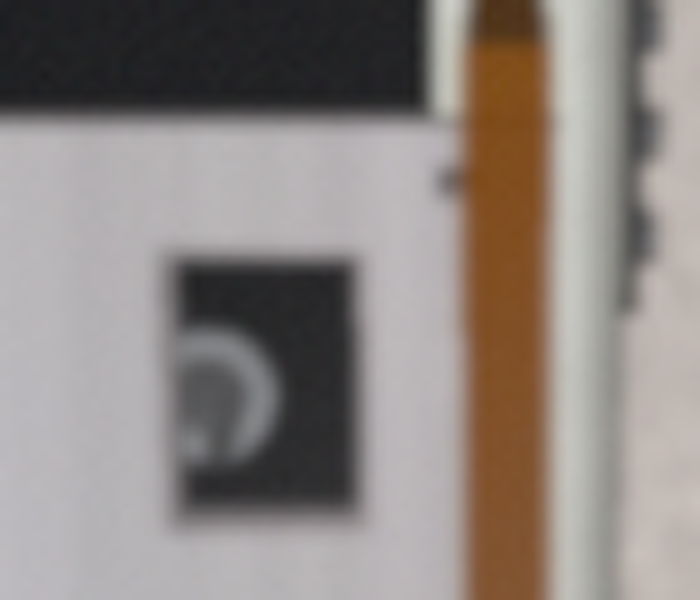

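View pics/e2.png

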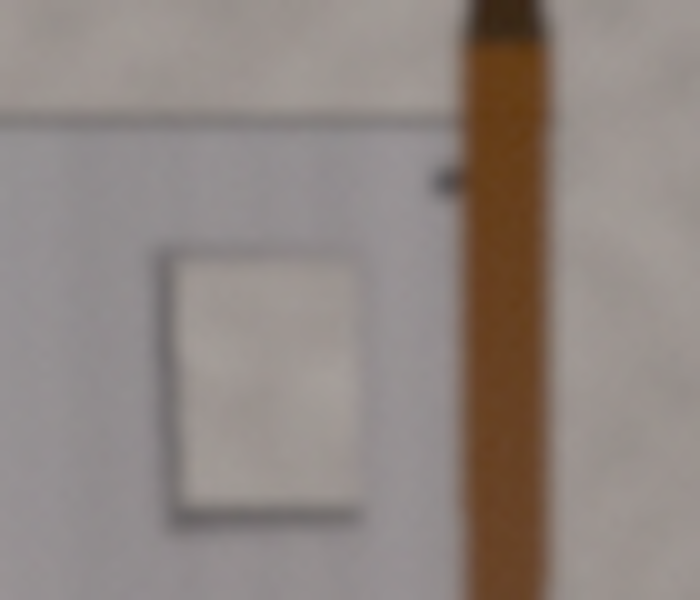

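View pics/e3.png

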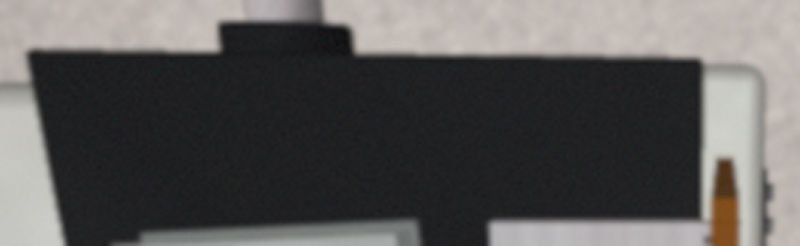

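```bash
python3 -c "
from h import *
c=load('wrist1');w=load('w3')
s=sense();R=s['ee_rot'];p=s['tcp_pos']
# slot at bench
sl=onz(w,240.45,158.5,.005); Rw=np.array([[.815,-.58,-.003],[-.58,-.815,.022],[-.015,-.017,-1]]); pw=np.array([.4213,-.3483,.0837])
t=Rw.T@(sl-pw); print('slot in tool (foot top)',np.round(t*1000,1))
S=p+R@t; print('slot now',np.round(S,4),'reproj',proj(c,S))
u=R@np.array([0,0,1])
yw=np.radians(11.3);ax=np.array([np.cos(yw),np.sin(yw)]);ay=np.array([-np.sin(yw),np.cos(yw)])
for z in(.184,.191):
  P=onz(c,235.7,158.9,z); print('pinR wrist',np.round(P,4))
A=onz(c,(701+.5)/3.077-.5+30,(60+.5)/3.077-.5+60,.17);B=onz(c,(30+.5)/3.077-.5+30,(50+.5)/3.077-.5+60,.17)
print('FR',A,'RR',B,'yaw',np.degrees(np.arctan2(B[1]-A[1],B[0]-A[0])),np.linalg.norm(B-A))
print('shield yaw tool y', np.degrees(np.arctan2(-R[1,1],-R[0,1])), 'tool x:',np.degrees(np.arctan2(R[1,0],R[0,0]))+90)
print('tilt in micro x,y:',u[:2]@ax,u[:2]@ay)
P=onz(c,235.7,158.9,.191); d=P[:2]-S[:2]; print('pin-slot micro',d@ax,d@ay)
d=np.array([.5093,-.0166])-S[:2]; print('tri pin-slot',d@ax,d@ay)
"
```

```text
slot in tool (foot top) [ 35.1 -18.1  78.5]
slot now [ 0.502  -0.0332  0.2429] reproj [239.97789296 158.37711097]
pinR wrist [ 0.5074 -0.0186  0.184 ]
pinR wrist [ 0.5071 -0.0202  0.191 ]
FR [ 0.50130533 -0.09176335  0.17      ] RR [ 0.69409084 -0.05486129  0.17      ] yaw 10.836200294762826 0.1962855406857183
shield yaw tool y 11.600476971100122 tool x: 11.590191487002087
tilt in micro x,y: -0.006068457167863402 0.0303187136019907
pin-slot micro 0.007576263600313931 0.011764569885380896
tri pin-slot 0.010458327407996505 0.01484536718981108
```

The wrist view shows the right pin tip through the slot at crop (211,394), with the slot centre at (259,390). The grip has not shifted since the lift. I'll move over the pins and down to just above their tips.

Request:
{"op": "servo_tool", "data": {"deltas": [{"slide": [-0.25, -0.2, 0.3], "spin": 0}, {"slide": [-0.2, -0.1, 0.5], "spin": 0}, {"slide": [0, 0, 0.5], "spin": 0}, {"slide": [0, 0, 0.2], "spin": 0}]}}

```text
time_s: 8.05
tcp_pos: [0.4831, 0.008, 0.2829]
ee_rot: [[0.197, -0.98, -0.011], [-0.98, -0.198, 0.029], [-0.031, 0.005, -1.0]]
wrist_force: [0.1, 0.3, -2.9]
gripper_width: 0.114
```

```bash
python3 -c "
from h import *
for n in ['scene','side','wrist']: c=cap(n,n+'2.png');save(c,n+'2')
go([.4848,.0137,.282],-78.7)
a=load('scene2');b=load('side2')
crop(a,210,175,290,235,'f1.png');crop(b,210,150,270,210,'f2.png');crop(load('wrist2'),215,120,285,180,'f3.png')
"
```

```text
t 8.2 p [0.4838 0.008  0.2845] yaw -78.59 tilt [-0.009  0.029] j [ 19.1   6.  -11.5  -1.8 -72.5  -7.1] F [-0.8  0.2 -0.4] w 0.109
tool units [-0.214 -0.087  0.105] spin 0.01
```

View pics/f1.png

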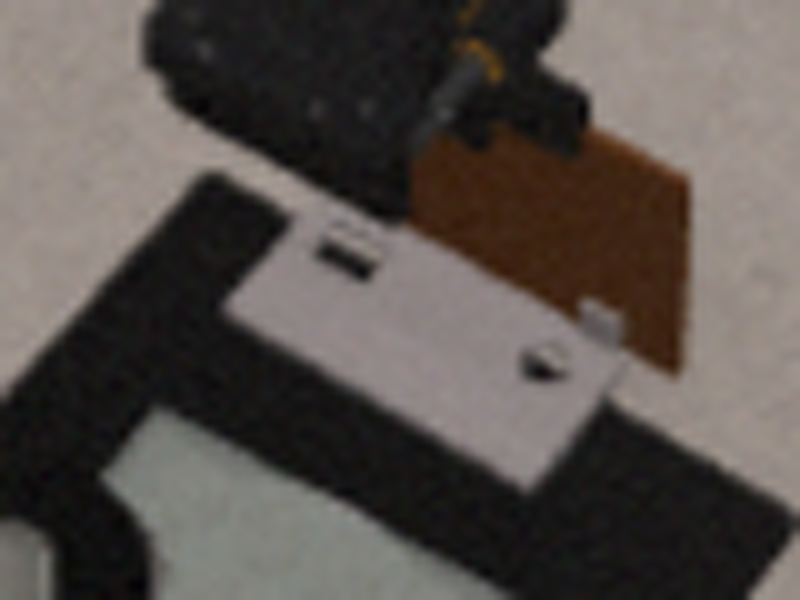

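View pics/f2.png

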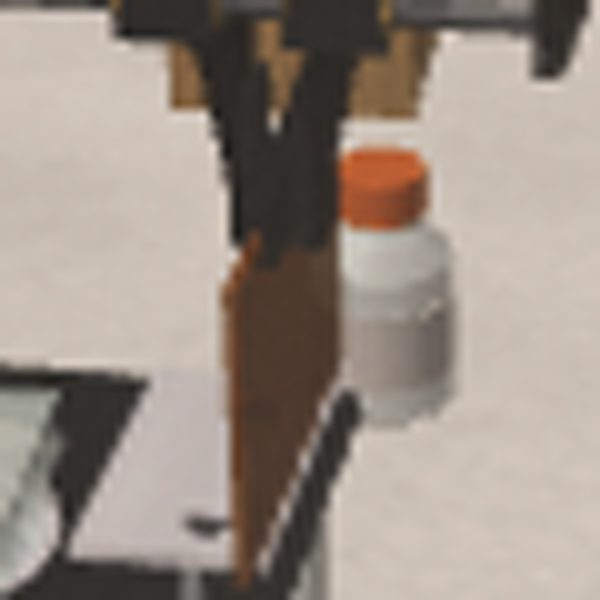

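View pics/f3.png

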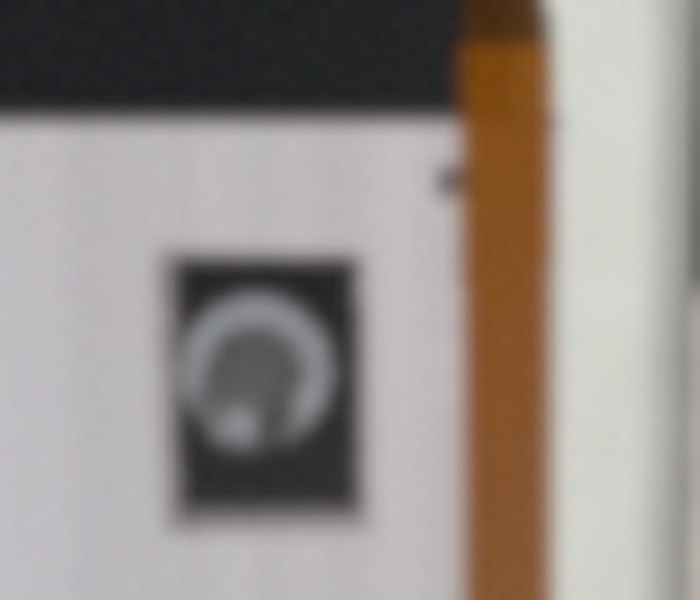

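```bash
python3 -c "
from h import *
t=np.array([35.1,-18.1,78.5])/1000
f=lambda u,v:(215+(u+.5)/10-.5,120+(v+.5)/10-.5)
yw=np.radians(11.3);ax=np.array([np.cos(yw),np.sin(yw)]);ay=np.array([-np.sin(yw),np.cos(yw)])
c=load('wrist2');s=sense();R=s['ee_rot'];p=s['tcp_pos']
S=p+R@t;print('slot',np.round(S,4),'reproj',proj(c,S),f(259,390))
S2=onz(c,*f(259,390),S[2])
for n,u,v,z in [('ring',258,370,.172),('disc',250,385,.184),('tip',240,428,.191)]:
  P=onz(c,*f(u,v),z);d=P[:2]-S2[:2];print(n,np.round(P,4),'need micro x,y mm',np.round([d@ax*1e3,d@ay*1e3],1))
c=load('wrist1')
for n,u,v,z in [('ring',211,396,.172),('tip',192,440,.191)]:
  print('earlier',n,np.round(onz(c,*f(u,v),z),4))
# round eye from scene/side
a=load('scene2');b=load('side2')
E=p+R@(np.array([-34.9,-18.1,78.5])/1000)
print('round pred',np.round(E,4),'scene',(proj(a,E)-[210,175])*10,'side',(proj(b,E)-[210,150])*10)
for n,P in [('L',[.4956,.051]),('R',[.5093,-.0166])]:
  for z in (.17,.191): print(n,z,'scene',(proj(a,P+[z])-[210,175])*10,'side',(proj(b,P+[z])-[210,150])*10)
"
```

```text
slot [ 0.5077 -0.0206  0.2049] reproj [238.91351599 159.17314669] (240.45, 158.55)
ring [ 0.508  -0.0155  0.172 ] need micro x,y mm [2.4 5.4]
disc [ 0.5081 -0.0168  0.184 ] need micro x,y mm [2.2 4.1]
tip [ 0.508  -0.0148  0.191 ] need micro x,y mm [2.6 6.1]
earlier ring [ 0.5078 -0.0155  0.172 ]
earlier tip [ 0.5081 -0.0156  0.191 ]
round pred [0.4939 0.048  0.207 ] scene [543.31536115 355.44184614] side [197.6094568  513.51834771]
L 0.17 scene [544.16504145 431.40202563] side [193.11472639 621.86656037]
L 0.191 scene [545.38445477 394.15375093] side [190.32699111 563.03398571]
R 0.17 scene [355.93202233 321.5453588 ] side [241.87540425 502.68188214]
R 0.191 scene [354.59624798 283.46668363] side [239.67876497 445.69445412]
```

Request:
{"op": "servo_tool", "data": {"deltas": [{"slide": [-0.2, -0.1, 0.1], "spin": 0}, {"slide": [0, 0, 0.1], "spin": 0}]}}

```text
time_s: 8.4
tcp_pos: [0.4862, 0.0138, 0.2805]
ee_rot: [[0.197, -0.98, -0.006], [-0.98, -0.198, 0.029], [-0.03, 0.0, -1.0]]
wrist_force: [0.2, -0.1, -1.3]
gripper_width: 0.113
```

```bash
cat > chk.py <<'E'
from h import *
import sys
n=sys.argv[1]
for k in ['scene','wrist','side']: save(cap(k),k+n)
go([.4848,.0137,.282],-78.7)
a=load('scene'+n);c=load('wrist'+n);b=load('side'+n)
ims=[cv2.resize(cv2.cvtColor(x['frame'],cv2.COLOR_RGB2BGR)[y0:y0+60,x0:x0+w],None,fx=s,fy=s,interpolation=cv2.INTER_CUBIC) for x,x0,y0,w,s in [(a,220,180,70,5.7),(c,215,120,70,5.7)]]
cv2.imwrite('pics/k%s.png'%n,np.hstack(ims))
t=np.array([35.1,-18.1,78.5])/1000;s=sense();R=s['ee_rot'];p=s['tcp_pos']
S=p+R@t; z=S[2]; print('underside z slot',z-.005,'round',(p+R@(t-[.07,0,0]))[2]-.005)
S2=onz(c,240.45,158.55,z); d=np.array([.508,-.0155])-S2[:2]
yw=np.radians(11.3)
print('need micro mm',np.round(1e3*np.array([d@[np.cos(yw),np.sin(yw)],d@[-np.sin(yw),np.cos(yw)]]),1))
E
python3 chk.py 3
```

```text
t 8.55 p [0.4857 0.0134 0.2804] yaw -78.62 tilt [-0.007  0.029] j [ 19.6   6.3 -11.8  -1.8 -71.8  -7.7] F [ 0.1  0.4 -1.8] w 0.117
tool units [-0.022  0.035 -0.062] spin 0.01
underside z slot 0.1959021595539171 round 0.19799101691136128
need micro mm [-1.7  0.2]
```

View pics/k3.png

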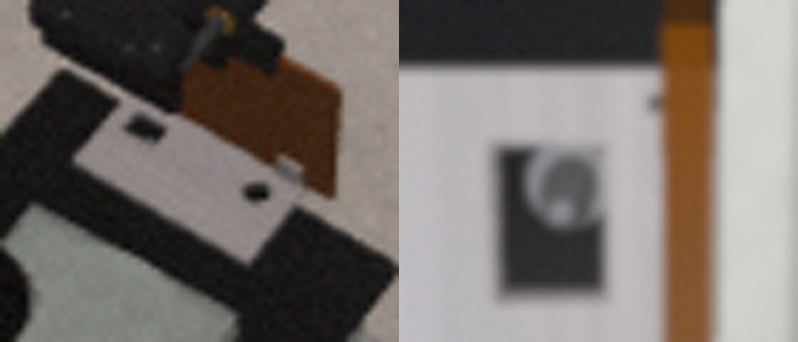

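Request:
{"op": "servo_tool", "data": {"deltas": [{"slide": [0, 0.06, 0.1], "spin": 0}, {"slide": [0.01, 0, 0.3], "spin": 0}]}}

```text
time_s: 8.75
tcp_pos: [0.485, 0.0132, 0.2713]
ee_rot: [[0.198, -0.98, -0.004], [-0.98, -0.198, 0.03], [-0.03, -0.002, -1.0]]
wrist_force: [-0.5, -0.3, -2.3]
gripper_width: 0.111
```

```bash
python3 chk.py 4
```

```text
t 8.9 p [0.4842 0.013  0.2701] yaw -78.62 tilt [-0.0073  0.0288] j [ 19.7   6.5 -13.   -1.8 -70.4  -7.7] F [-0.4 -0.2 -0.4] w 0.109
tool units [-0.035 -0.03  -0.475] spin 0.01
underside z slot 0.18558288287852606 round 0.1876595731064505
need micro mm [0.4 0.3]
```

View pics/k4.png

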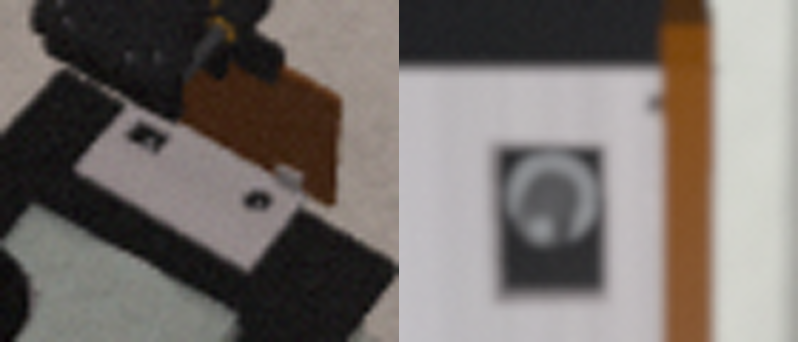

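Pin tips now show in both eyes (slot and round), with no contact force. Going down.

Request:
{"op": "servo_tool", "data": {"deltas": [{"slide": [0.01, 0, 0.25], "spin": 0}, {"slide": [0.01, 0, 0.2], "spin": 0}]}}

```text
time_s: 9.1
tcp_pos: [0.4846, 0.0129, 0.2588]
ee_rot: [[0.197, -0.98, -0.006], [-0.98, -0.197, 0.029], [-0.03, -0.0, -1.0]]
wrist_force: [-0.3, -0.7, -1.2]
gripper_width: 0.109
```

```bash
python3 chk.py 5
```

```text
t 9.25 p [0.4847 0.0128 0.259 ] yaw -78.61 tilt [-0.006   0.0286] j [ 19.6   6.9 -14.2  -1.8 -68.7  -7.6] F [ 0.1 -0.  -2.4] w 0.112
tool units [-0.061 -0.012 -0.919] spin 0.01
underside z slot 0.17449673905956992 round 0.17654374909824894
need micro mm [0.1 0.9]
```

View pics/k5.png

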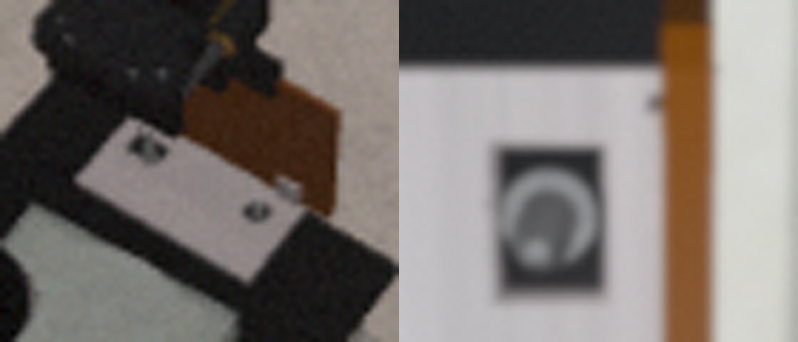

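Request:
{"op": "servo_tool", "data": {"deltas": [{"slide": [-0.02, 0, 0.15], "spin": 0}, {"slide": [0, 0, 0.06], "spin": 0}]}}

```text
time_s: 9.45
tcp_pos: [0.4849, 0.0137, 0.2543]
ee_rot: [[0.198, -0.98, -0.005], [-0.98, -0.198, 0.029], [-0.029, -0.001, -1.0]]
wrist_force: [-3.2, 1.6, 2.9]
gripper_width: 0.11
```

```bash
python3 chk.py 6
```

```text
t 9.6 p [0.4851 0.0135 0.2543] yaw -78.59 tilt [-0.0041  0.0288] j [ 19.7   7.1 -14.7  -1.8 -68.   -7.7] F [ 0.4  1.  -1.2] w 0.116
tool units [-0.042  0.01  -1.108] spin 0.01
underside z slot 0.1698240032436638 round 0.1718553165099228
need micro mm [-1.   0.1]
```

View pics/k6.png

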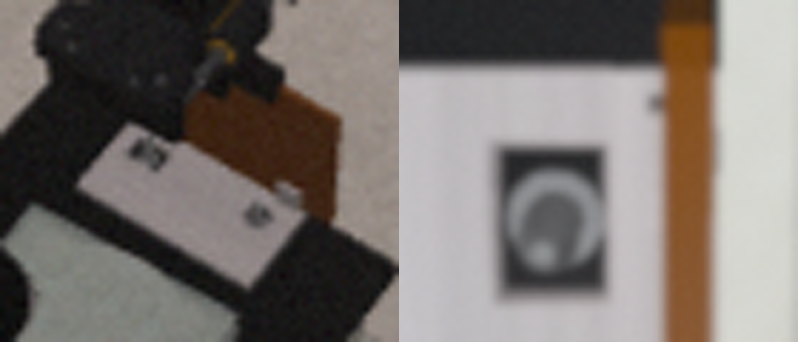

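The slot side is on the stage and the pins sit in both eyes. Releasing.

Request:
{"op": "servo_tool", "data": {"deltas": [{"slide": [0, 0, 0], "spin": 0}, {"slide": [0, 0, 0], "spin": 0}, {"slide": [0, 0, 0], "spin": 0}, {"slide": [0, 0, 0], "spin": 0}, {"slide": [0, 0, 0], "spin": 0}, {"slide": [0, 0, 0], "spin": 0}, {"slide": [0, 0, 0], "spin": 0}], "gripper": 110}}

```text
time_s: 10.3
tcp_pos: [0.4865, 0.0134, 0.2558]
ee_rot: [[0.198, -0.98, 0.0], [-0.98, -0.198, 0.029], [-0.028, -0.006, -1.0]]
wrist_force: [-0.7, 0.6, -0.2]
gripper_width: 0.557
```

```bash
python3 chk.py 7; python3 -c "
from h import *
crop(load('side7'),200,140,270,210,'k7b.png')"
```

```text
t 10.45 p [0.4865 0.0134 0.2558] yaw -78.57 tilt [0.0002 0.0288] j [ 19.7   7.  -14.5  -1.7 -67.9  -7.7] F [-0.7 -0.7  0.3] w 0.563
tool units [-0.054  0.058 -1.048] spin 0.02
underside z slot 0.17144283012032158 round 0.17341689290069667
need micro mm [-2.9  0.6]
```

View pics/k7.png

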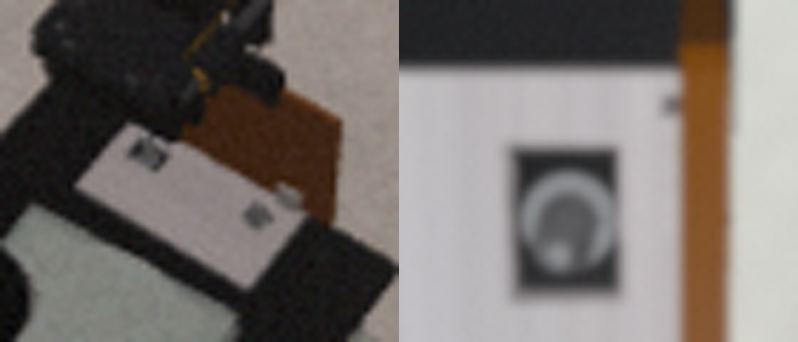

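View pics/k7b.png

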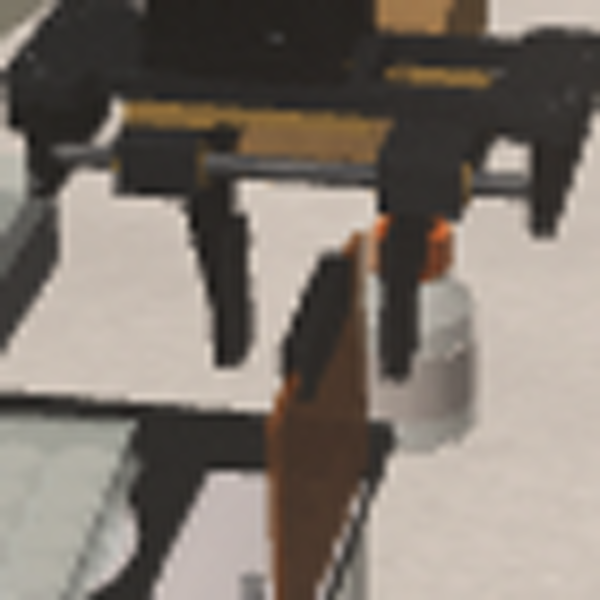

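Released, with the shield seated and both fingers clear of the rail. Lifting off.

Request:
{"op": "servo_tool", "data": {"deltas": [{"slide": [0, 0, -0.6], "spin": 0}, {"slide": [0, 0, -1], "spin": 0}, {"slide": [0, 0, -1], "spin": 0}, {"slide": [0, 0, -0.6], "spin": 0}]}}

```text
time_s: 10.85
tcp_pos: [0.4849, 0.0107, 0.3353]
ee_rot: [[0.198, -0.98, -0.007], [-0.98, -0.198, 0.027], [-0.028, 0.002, -1.0]]
wrist_force: [0.4, 0.7, -0.5]
gripper_width: 0.567
```

```bash
python3 -c "
from h import *
for n in ['scene','side','wrist']: c=cap(n,n+'8.png');save(c,n+'8')
a=load('scene8');b=load('side8')
crop(a,210,175,330,265,'g1.png');crop(b,160,150,260,280,'g2.png')
go([.4715,.2055,.25],-168.7)
"
```

```text
t 11.0 p [0.4847 0.0109 0.334 ] yaw -78.61 tilt [-0.0081  0.0277] j [ 19.4   4.7  -6.   -1.7 -79.2  -7.7] F [-0.   0.4 -0.2] w 0.565
tool units [-7.633 -1.029  3.576] spin 11.26
```

View pics/g1.png

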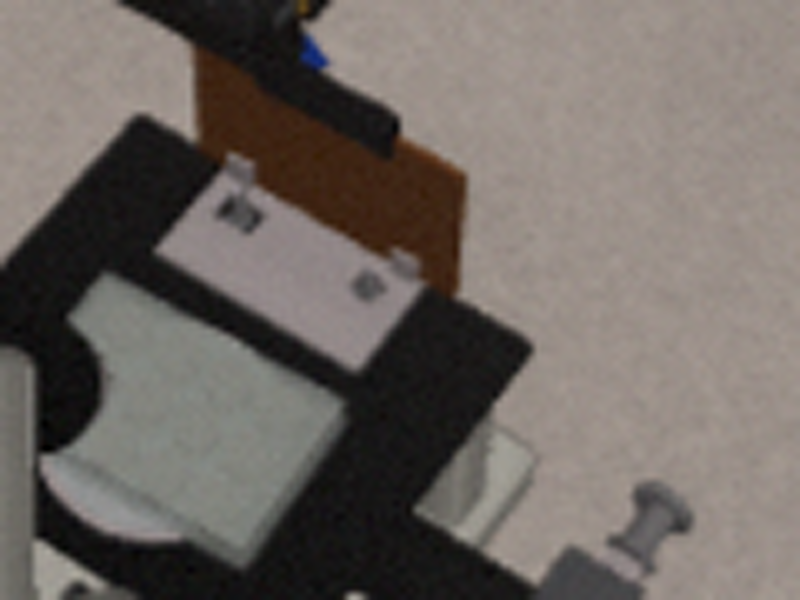

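View pics/g2.png

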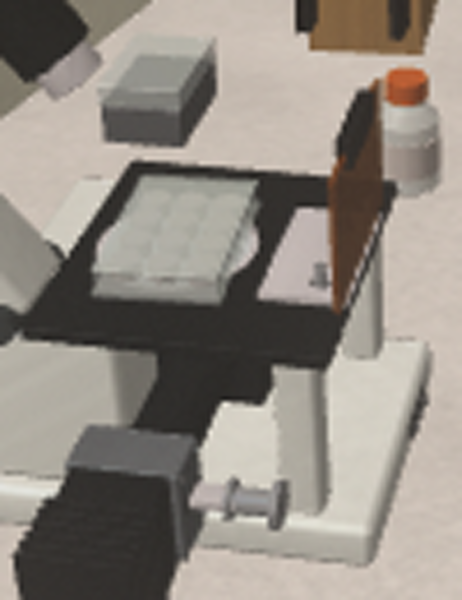

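View pics/wrist8.png

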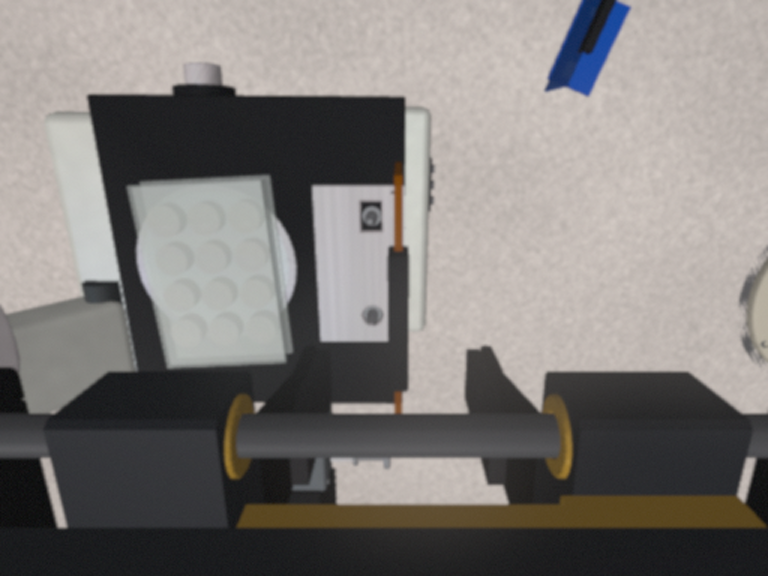

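The shield sits flat: the pins show in both eyes at wrist (371,216) and (372,315), and the fingers are clear. Next, the knob.

```bash
python3 -c "
from h import *
a=load('scene8');b=load('side8')
f=lambda u,v:((u+.5)/6.6667-.5+210,(v+.5)/6.6667-.5+175)
g=lambda u,v:((u+.5)/4.6154-.5+160,(v+.5)/4.6154-.5+150)
for n,p,q in [('lip',(662,508),(279,503)),('collar',(632,556),(231,498)),('neck',(647,535),(256,501))]:
  t,e=tri(a,f(*p),b,g(*q));print(n,np.round(t,4),round(e,4),np.round(onz(a,*f(*p),.12),4),np.round(onz(b,*g(*q),.12),4))
"
```

```text
lip [0.4578 0.2019 0.1207] 0.0019 [0.4582 0.2025 0.12  ] [0.4579 0.2001 0.12  ]
collar [0.4855 0.209  0.1218] 0.0016 [0.4853 0.2092 0.12  ] [0.4864 0.2062 0.12  ]
neck [0.4718 0.2055 0.1202] 0.0034 [0.4729 0.2069 0.12  ] [0.4714 0.2033 0.12  ]
```

Request:
{"op": "servo_tool", "data": {"deltas": [{"slide": [-0.64, -0.08, 0], "spin": 0.94}, {"slide": [-0.65, 0, 0], "spin": 0.94}, {"slide": [-0.64, 0.08, 0], "spin": 0.94}, {"slide": [-0.63, 0.17, 0], "spin": 0.94}, {"slide": [-0.6, 0.25, 0], "spin": 0.94}, {"slide": [-0.56, 0.33, 0], "spin": 0.94}, {"slide": [-0.52, 0.4, 0], "spin": 0.94}, {"slide": [-0.46, 0.46, 0], "spin": 0.94}, {"slide": [-0.4, 0.52, 0], "spin": 0.94}, {"slide": [-0.33, 0.56, 0], "spin": 0.94}]}}

```text
time_s: 12.0
tcp_pos: [0.4708, 0.1765, 0.3215]
ee_rot: [[-0.921, -0.387, -0.035], [-0.388, 0.921, 0.019], [0.025, 0.031, -0.999]]
wrist_force: [0.0, 1.0, 0.1]
gripper_width: 0.566
```

```bash
python3 -c "
from h import *
go([.4715,.2055,.25],-168.7)
"
```

```text
t 12.0 p [0.4708 0.1765 0.3215] yaw -157.16 tilt [-0.0347  0.0192] j [  37.7    7.5   -4.4   -2.1  -79.  -104.5] F [0.  1.  0.1] w 0.566
tool units [-0.547  0.968  2.88 ] spin 1.44
```

Request:
{"op": "servo_tool", "data": {"deltas": [{"slide": [-0.25, 0.5, 0.5], "spin": 0.75}, {"slide": [-0.1, 0.4, 1], "spin": 0.7}, {"slide": [0, 0, 1], "spin": 0}, {"slide": [0, 0, 0.5], "spin": 0}]}}

```text
time_s: 12.4
tcp_pos: [0.4666, 0.2047, 0.24]
ee_rot: [[-0.982, -0.185, -0.04], [-0.186, 0.982, 0.017], [0.036, 0.024, -0.999]]
wrist_force: [0.8, -1.3, 0.4]
gripper_width: 0.566
```

```bash
python3 -c "
from h import *
for n in ['wrist','scene']: c=cap(n,n+'9.png');save(c,n+'9')
go([.4715,.2055,.11],-168.7)
"
```

```text
t 12.5 p [0.4664 0.2042 0.24  ] yaw -169.29 tilt [-0.0411  0.0158] j [  40.5   10.9  -11.8   -2.4  -68.5 -118.9] F [ 0.1  0.8 -0.5] w 0.567
tool units [-0.405 -0.108  5.187] spin -0.07
```

View pics/wrist9.png

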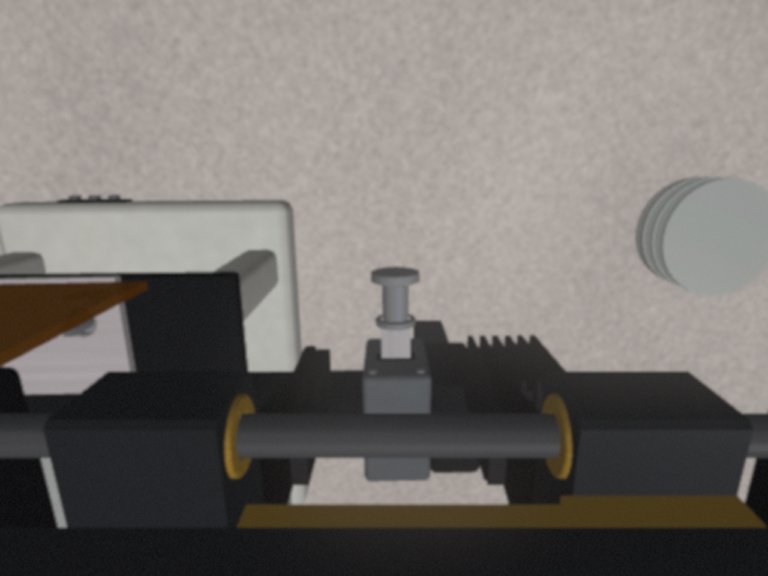

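View pics/scene9.png

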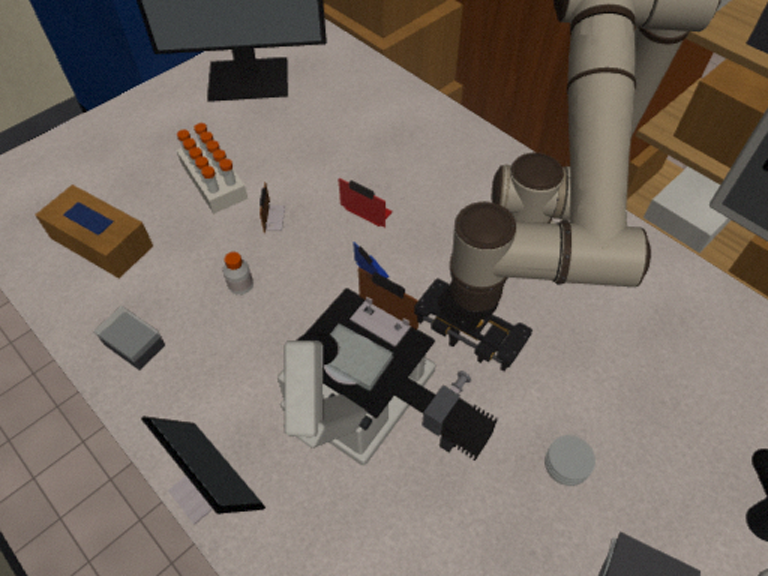

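```bash
python3 -c "
from h import *
c=load('wrist9')
for n,u,v,z in [('neck front',396,284,.128),('neck back',396,316,.128),('neck mid',396,300,.12),('neckL',383,300,.12),('neckR',409,300,.12)]: print(n,np.round(onz(c,u/1.5,v/1.5,z),4))
crop(c,230,165,300,265,'m1.png')
s=sense();R=s['ee_rot']; g=np.array([.4717,.2055,.128]); t=g+R[:,2]*.0187; print(t); go(t,-168.9)
"
```

```text
neck front [0.4594 0.2054 0.128 ]
neck back [0.4788 0.2091 0.128 ]
neck mid [0.4712 0.2078 0.12  ]
neckL [0.4726 0.2    0.12  ]
neckR [0.4698 0.2156 0.12  ]
[0.4709307  0.20579508 0.10931816]
t 12.5 p [0.4664 0.2042 0.24  ] yaw -169.29 tilt [-0.0411  0.0158] j [  40.5   10.9  -11.8   -2.4  -68.5 -118.9] F [ 0.1  0.8 -0.5] w 0.567
tool units [-0.386 -0.093  5.215] spin -0.05
```

View pics/m1.png

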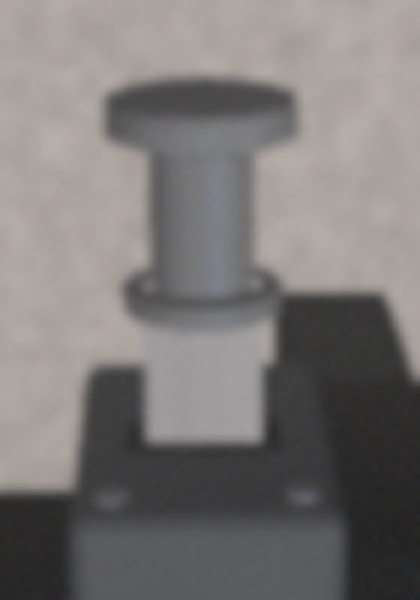

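Request:
{"op": "servo_tool", "data": {"deltas": [{"slide": [-0.15, -0.05, 0.8], "spin": 0}, {"slide": [-0.1, 0, 1], "spin": 0}, {"slide": [-0.05, 0, 0.6], "spin": 0}]}}

```text
time_s: 12.8
tcp_pos: [0.4735, 0.206, 0.1807]
ee_rot: [[-0.982, -0.186, -0.035], [-0.186, 0.982, 0.019], [0.031, 0.025, -0.999]]
wrist_force: [0.1, -1.1, 0.9]
gripper_width: 0.568
```

```bash
python3 -c "
from h import *
c=cap('wrist','w10.png');save(c,'w10')
s=sense();R=s['ee_rot']; g=np.array([.4713,.2062,.128]); t=g+R[:,2]*.0187; print(t); go(t,-168.9)
"
```

```text
[0.47056774 0.20651047 0.10931692]
t 12.85 p [0.4724 0.2054 0.1785] yaw -169.28 tilt [-0.0392  0.0166] j [  40.2   14.5  -16.5   -2.5  -60.2 -118.2] F [-0.5 -0.4 -1.5] w 0.572
tool units [-0.035 -0.01   2.769] spin -0.05
```

View pics/w10.png

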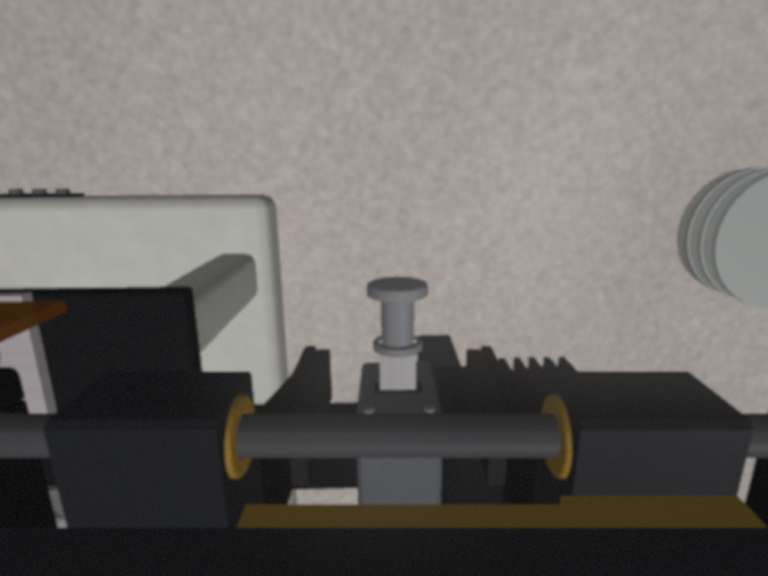

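Request:
{"op": "servo_tool", "data": {"deltas": [{"slide": [-0.03, 0, 0.8], "spin": 0}, {"slide": [0.03, 0, 0.8], "spin": 0}, {"slide": [0.03, 0, 0.6], "spin": 0}]}}

```text
time_s: 13.15
tcp_pos: [0.4721, 0.2072, 0.1255]
ee_rot: [[-0.982, -0.186, -0.033], [-0.186, 0.982, 0.02], [0.029, 0.025, -0.999]]
wrist_force: [-0.8, -0.1, 0.7]
gripper_width: 0.571
```

```bash
python3 -c "
from h import *
for n in ['wrist','side','scene']: c=cap(n,n+'11.png');save(c,n+'11')
s=sense();R=s['ee_rot']; g=np.array([.4713,.2062,.128]); t=g+R[:,2]*.0187; print(t); go(t,-168.9)
crop(load('side11'),170,190,250,270,'n1.png')
crop(load('scene11'),260,220,340,280,'n2.png')
"
```

```text
[0.47065924 0.20654408 0.10931415]
t 13.3 p [0.4718 0.2069 0.1256] yaw -169.24 tilt [-0.0343  0.0184] j [  40.4   17.6  -20.7   -2.6  -52.5 -118.1] F [0.  0.2 0.1] w 0.568
tool units [ 0.028 -0.023  0.654] spin -0.04
```

View pics/wrist11.png

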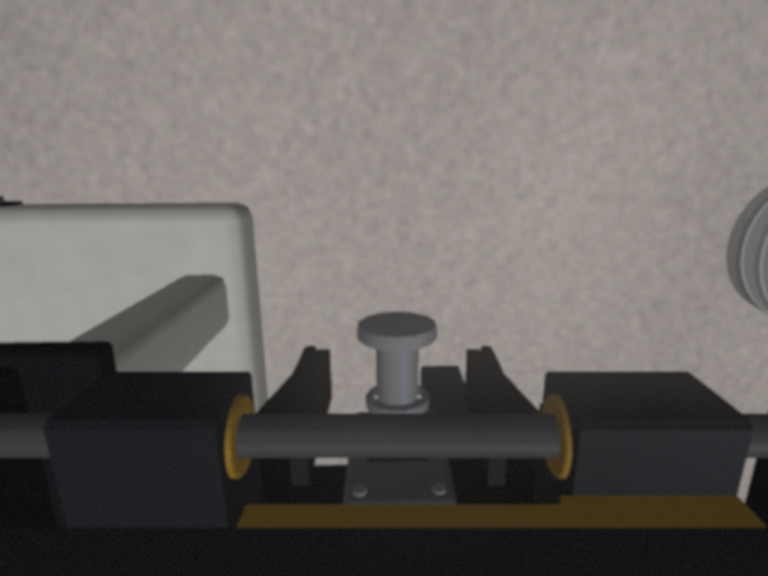

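View pics/n1.png

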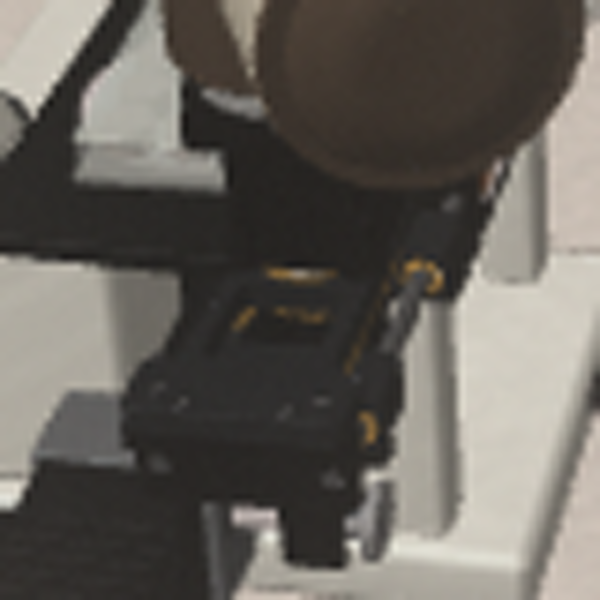

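View pics/n2.png

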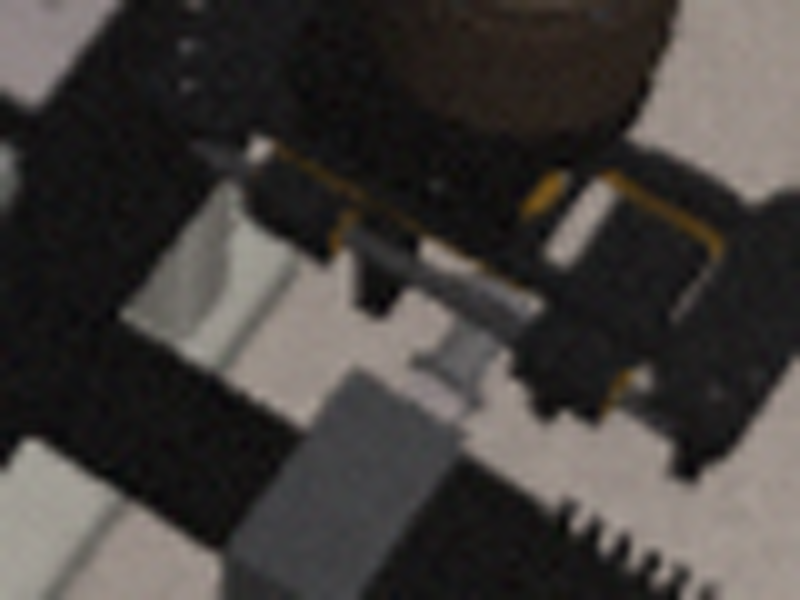

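The knob neck is centred between the fingers at (397,375), and in the side view the finger sits between lip and collar. I'll lower the last bit and then close.

Request:
{"op": "servo_tool", "data": {"deltas": [{"slide": [0.02, -0.02, 0.4], "spin": 0}, {"slide": [0.02, 0, 0.15], "spin": 0}]}}

```text
time_s: 13.5
tcp_pos: [0.4722, 0.2075, 0.1139]
ee_rot: [[-0.982, -0.186, -0.03], [-0.187, 0.982, 0.021], [0.025, 0.027, -0.999]]
wrist_force: [-0.3, 0.4, 0.0]
gripper_width: 0.57
```

```bash
python3 -c "
from h import *
for n in ['side']: c=cap(n,n+'12.png');save(c,n+'12')
s=sense();R=s['ee_rot']; g=np.array([.4713,.2062,.130]); t=g+R[:,2]*.0187; print(t); go(t,-168.9)
crop(load('side12'),190,220,240,270,'o1.png')
"
```

```text
[0.47075039 0.20659989 0.11131236]
t 13.55 p [0.4723 0.2076 0.1139] yaw -169.21 tilt [-0.0294  0.0214] j [  40.5   18.4  -21.6   -2.6  -50.5 -118. ] F [ 0.4  0.5 -0.9] w 0.565
tool units [ 0.065 -0.031  0.103] spin -0.04
```

View pics/o1.png

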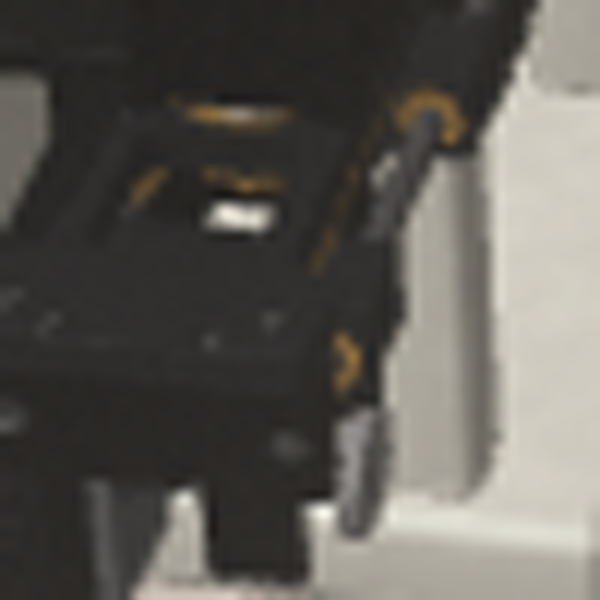

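Request:
{"op": "servo_tool", "data": {"deltas": [{"slide": [0.05, -0.03, 0.12], "spin": 0}, {"slide": [0, 0, 0], "spin": 0}, {"slide": [0, 0, 0], "spin": 0}, {"slide": [0, 0, 0], "spin": 0}, {"slide": [0, 0, 0], "spin": 0}, {"slide": [0, 0, 0], "spin": 0}, {"slide": [0, 0, 0], "spin": 0}], "gripper": 255}}

```text
time_s: 14.25
tcp_pos: [0.4718, 0.2071, 0.112]
ee_rot: [[-0.982, -0.187, -0.027], [-0.188, 0.982, 0.023], [0.022, 0.027, -0.999]]
wrist_force: [0.4, 0.3, -0.7]
gripper_width: 0.175
```

```bash
python3 -c "
from h import *
for n in ['wrist','scene']: c=cap(n,n+'13.png');save(c,n+'13')
go([.4707,.2066,.1113],-168.9)
crop(load('wrist13'),220,195,310,315,'p1.png')
crop(load('scene13'),270,225,330,270,'p2.png')
"
```

```text
t 14.35 p [0.4718 0.2071 0.112 ] yaw -169.18 tilt [-0.0271  0.0228] j [  40.5   18.4  -21.9   -2.6  -50.1 -118. ] F [-0.5  0.4 -0.6] w 0.176
tool units [ 0.045 -0.012  0.03 ] spin -0.03
```

View pics/p1.png

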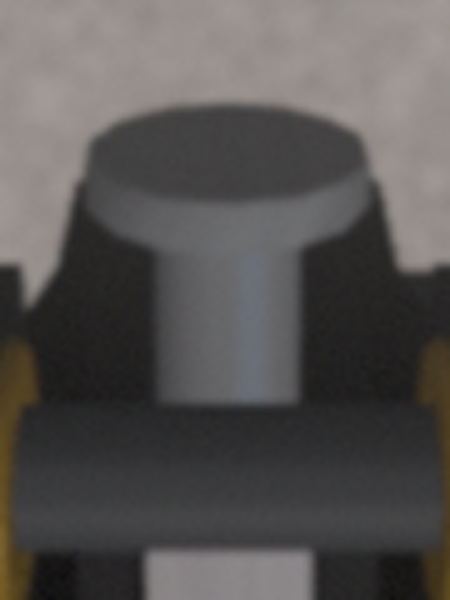

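View pics/p2.png

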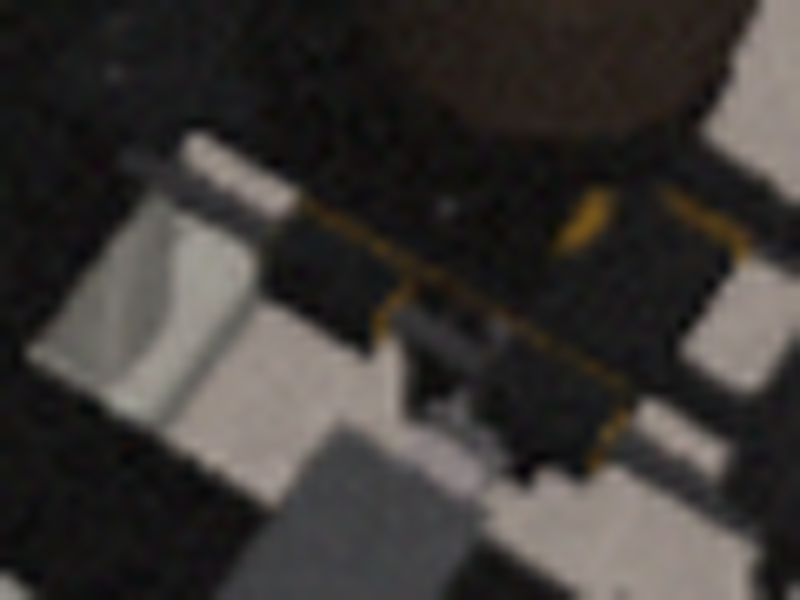

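Gripped on the neck: the opening reads 0.176, about 15–16 mm. Pulling in steps.

Request:
{"op": "servo_tool", "data": {"deltas": [{"slide": [0.4, 0, 0.01], "spin": 0}, {"slide": [0.4, 0, 0.01], "spin": 0}]}}

```text
time_s: 14.55
tcp_pos: [0.4564, 0.2042, 0.1121]
ee_rot: [[-0.982, -0.188, -0.018], [-0.188, 0.982, 0.025], [0.013, 0.028, -1.0]]
wrist_force: [8.4, -2.3, -5.2]
gripper_width: 0.17
```

```bash
cat > pull.py <<'E'
from h import *
import sys
n=sys.argv[1]
for k in ['wrist','scene','side']: save(cap(k),k+n)
go([.4473,.2022,.112],-168.9)
s=sense(); yw=np.radians(11.3); d=s['tcp_pos']-[.4718,.2071,.112]
print('pull mm',-1e3*d[:2]@[np.cos(yw),np.sin(yw)],'side',1e3*d[:2]@[-np.sin(yw),np.cos(yw)],'dz',1e3*d[2],'Fx micro',s['wrist_force'][:2]@[np.cos(yw),np.sin(yw)])
ims=[cv2.resize(cv2.cvtColor(load(k+n)['frame'],cv2.COLOR_RGB2BGR)[y0:y0+100,x0:x0+w],None,fx=s,fy=s,interpolation=cv2.INTER_CUBIC) for k,x0,y0,w,s in [('wrist',225,210,80,5),('scene',260,220,80,5)]]
cv2.imwrite('pics/q%s.png'%n,np.hstack(ims))
E
python3 pull.py 14
```

```text
t 14.7 p [0.456  0.2041 0.1121] yaw -169.13 tilt [-0.0186  0.0249] j [  41.6   16.8  -24.5   -2.4  -48.6 -119.2] F [ 7.6 -1.5 -5.9] w 0.173
tool units [ 0.356 -0.009  0.007] spin -0.03
pull mm 16.092147798440745 side 0.15433409039149082 dz 0.07106142223037293 Fx micro 7.156684689470383
```

View pics/q14.png

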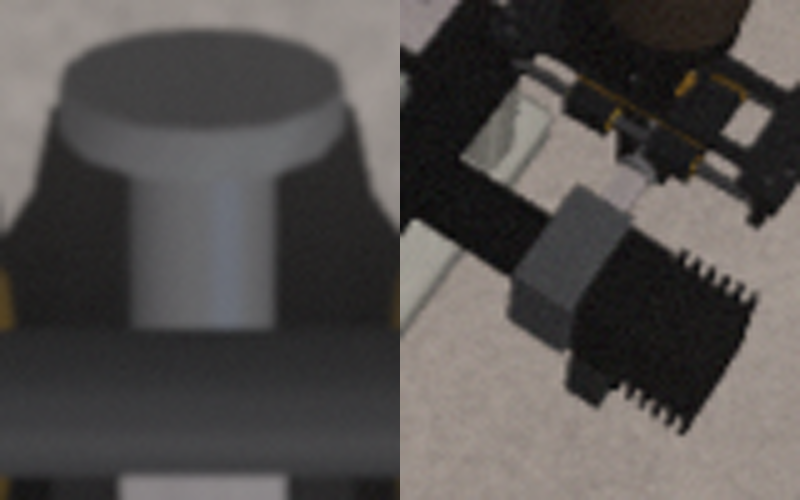

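Request:
{"op": "servo_tool", "data": {"deltas": [{"slide": [0.22, 0, 0], "spin": 0}, {"slide": [0.2, 0, 0], "spin": 0}]}}

```text
time_s: 14.9
tcp_pos: [0.4505, 0.203, 0.1121]
ee_rot: [[-0.982, -0.189, -0.008], [-0.189, 0.982, 0.028], [0.003, 0.029, -1.0]]
wrist_force: [8.4, -1.6, -8.6]
gripper_width: 0.173
```

```bash
python3 pull.py 15; python3 -c "
from h import *
crop(load('scene15'),280,235,320,265,'s1.png');crop(load('wrist15'),225,210,305,330,'s2.png')
"
```

```text
t 15.05 p [0.4502 0.203  0.1121] yaw -169.09 tilt [-0.009   0.0276] j [  42.1   16.   -25.8   -2.1  -47.6 -119.9] F [ 8.6 -1.  -7.3] w 0.171
tool units [ 0.12  -0.008  0.004] spin -0.02
pull mm 21.972403874293843 side 0.18049280119945568 dz 0.09085307991757441 Fx micro 8.251167901785253
```

View pics/s1.png

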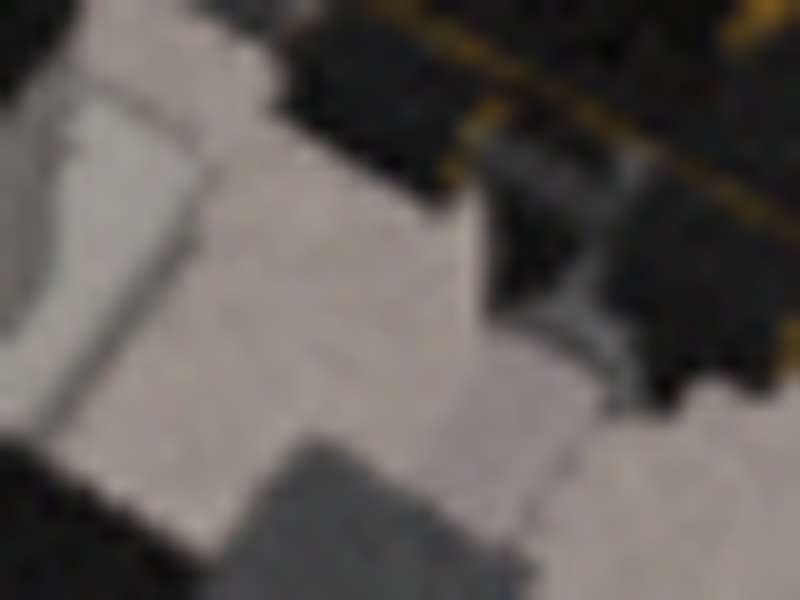

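View pics/s2.png

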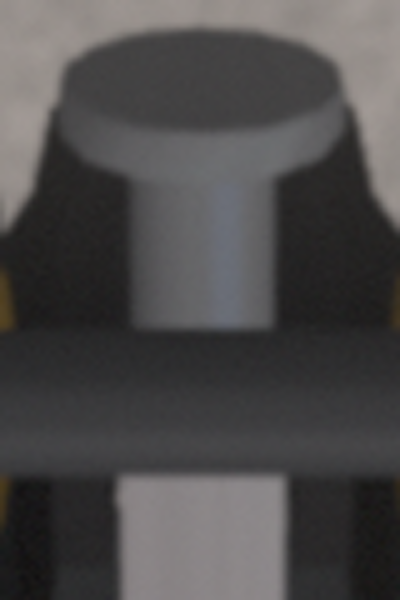

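Request:
{"op": "servo_tool", "data": {"deltas": [{"slide": [0.21, 0, 0], "spin": 0}]}}

```text
time_s: 15.15
tcp_pos: [0.4478, 0.2025, 0.1121]
ee_rot: [[-0.982, -0.19, -0.004], [-0.19, 0.981, 0.029], [-0.002, 0.029, -1.0]]
wrist_force: [9.9, -1.9, -7.0]
gripper_width: 0.171
```

```bash
python3 pull.py 16; python3 -c "
from h import *
crop(load('scene16'),280,235,320,265,'s3.png');crop(load('wrist16'),225,210,305,330,'s4.png');cap('side','side17.png')
"
```

```text
t 15.3 p [0.4473 0.2024 0.1121] yaw -169.07 tilt [-0.0042  0.0291] j [  42.4   15.6  -26.4   -1.9  -47.1 -120.2] F [ 9.5 -2.  -7.3] w 0.17
tool units [ 0.001 -0.009  0.004] spin -0.02
pull mm 24.969750917194567 side 0.21394222949209912 dz 0.09750383802747953 Fx micro 8.962420027124178
```

View pics/s3.png

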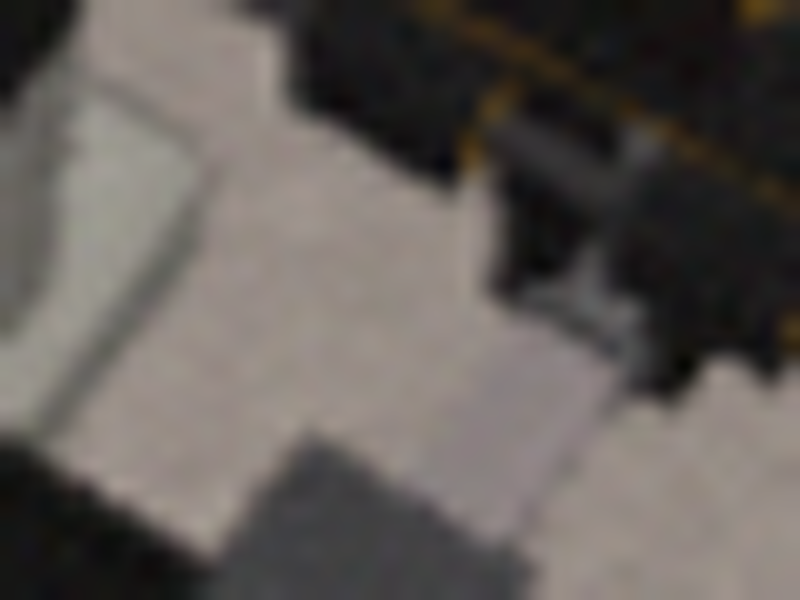

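View pics/s4.png

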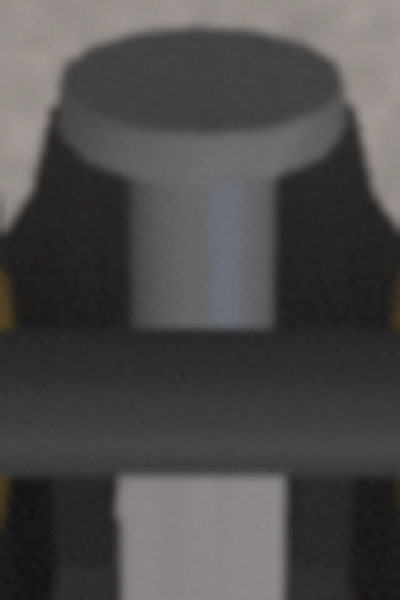

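View pics/side17.png

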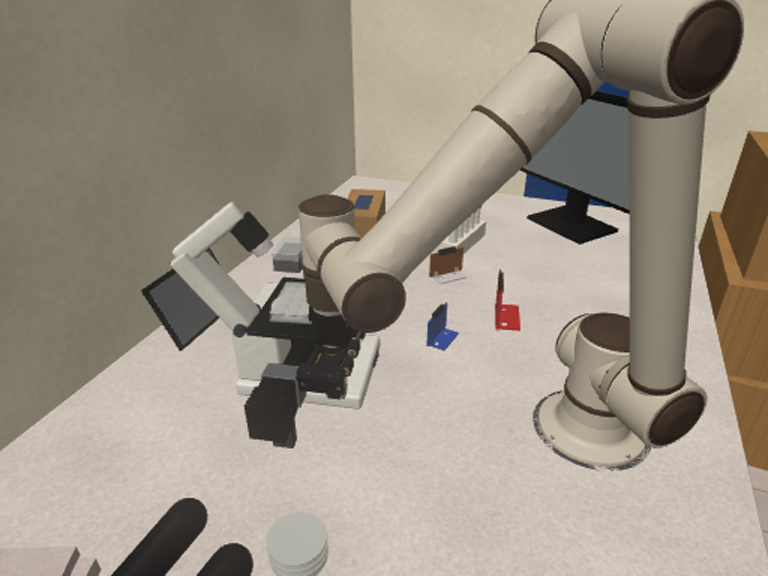

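```bash
python3 -c "
from h import *
g=lambda n:cv2.cvtColor(load(n)['frame'],cv2.COLOR_RGB2GRAY)
a=g('wrist13')[212:262,235:297];
for n in ['wrist14','wrist15','wrist16']:
  b=g(n)
  r_=cv2.matchTemplate(cv2.resize(b[200:290,225:310],None,fx=5,fy=5,interpolation=cv2.INTER_CUBIC),cv2.resize(g('wrist13')[212:250,237:293],None,fx=5,fy=5,interpolation=cv2.INTER_CUBIC),cv2.TM_CCOEFF_NORMED)
  _,v,_,l=cv2.minMaxLoc(r_);print(n,v,l[0]/5+225-237,l[1]/5+200-212)
c=cap('wrist');s=sense();print(s['time_s'],s['tcp_pos'],np.round(s['joint_velocities'],2))
crop(c,225,270,305,384,'u2.png');crop(load('scene16'),190,170,320,270,'u1.png')
"
```

```text
wrist14 0.9971880316734314 0.0 0.19999999999998863
wrist15 0.9934436082839966 0.0 0.19999999999998863
wrist16 0.9901133179664612 0.0 0.19999999999998863
15.4 [0.44737599 0.2024329  0.1120934 ] [-0.04 -0.01  0.04 -0.07 -0.01  0.04]
```

View pics/u1.png

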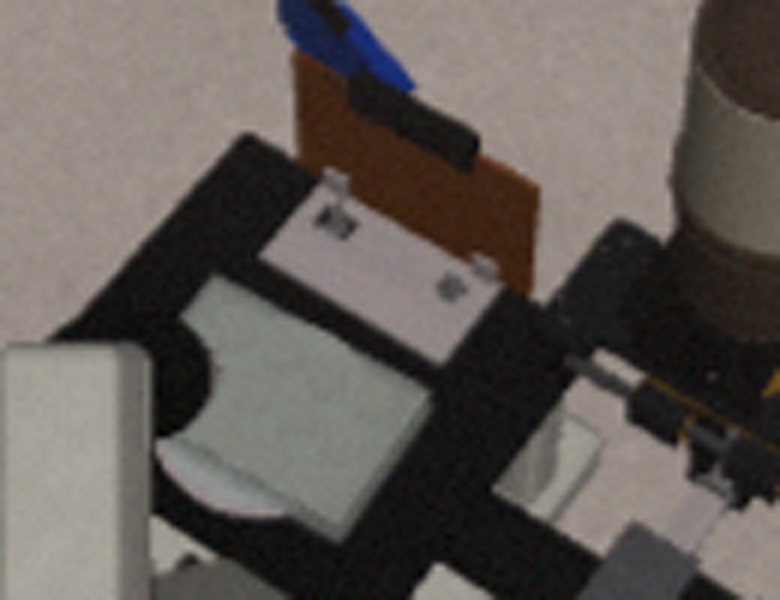

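View pics/u2.png

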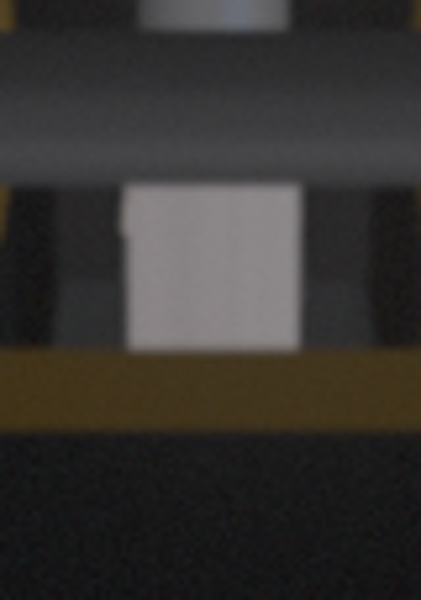

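The shield is still seated. The slide is steady at 24.9 mm with a pull of 9.0 N, and the knob has shifted only 0.2 px in the grip. Handing in.

```bash
python3 -c "
from station import r,sense
print(r.finish_job()); s=sense(); print(s['time_s'],s['tcp_pos'],s['wrist_force'])"
```

```text
the job is handed in; nothing more can be done
None
the job is handed in; nothing more can be done
```

The light shield is on both pins and released. After that I pulled the shutter slide out to about 25 mm, and the gripper is still holding it there. I handed the job in at about 15.4 s.

- **Shield:** I took the larger of the two amber ones. It sits flat with the panel to the front. The pins showed in both eyes right after release and again at the end. The well plate, bottle and other things were not touched.
- **Shutter:** The arm moved 24.97 mm from the shut position. The pull read 9.0 N, which matches the spring force you gave for the line. The knob shifted only about 0.1–0.2 mm in the grip, and the arm was still at the last check.
- **Not confirmed:** I could not see the engraved line in any view, because the gripper and housing hid it. The 25 mm therefore rests on the arm's travel, the spring force and the lack of slip.
- **Disagreements:** Camera estimates of the pin positions differed by 1–2 mm between views. I aligned the shield using the wrist camera's view through the eyes. The tool also tilted by up to about 2.5° along the way, so the shield's round-eye side dropped about 2 mm on release and then sat flat.

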